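Press a tin shut on the sprung closing stand

TASK

Stand the widest of the three tins in the middle of the sprung round plate. Then take the tamper out of its slanted rest and press its flat foot squarely down on the tin until the plate has sunk all the way and is level, hold it fully down for a good second, and stand the tamper back in its slanted rest as you found it, with the tin left upright on the plate. Leave everything else where it stands.

Things in the scene. Friction and masses are not known exactly. Their poses are not given: they have to be found in the camera images.
- wide_tin_center (a point): the widest of three round tins standing in a row on the near half of the table: 60 mm across, 20 mm high, flat lid (about 60 g); the point is its centre, half-way up
- stand: foot of the closing stand, fixed to the table: wooden board 110 x 110 x 12 mm with a dark round spring housing (46 mm across, top 36 mm above the table) that carries the sprung plate; origin on the table under its middle, z up
- plate_top (a point): centre of the upper face of the closing stand's round plate, 76 mm across, 8 mm thick; z is the plate's normal. At rest the face is level, 57 mm above the table; it sinks 12 mm on a spring to a hard stop and can rock up to 8 degrees to any side if it is pressed off-centre or out of square
- stand_slide (a joint): how far the plate is pushed down, m: 0 at rest, 0.012 bottomed out on a hard stop. It starts to sink at about 3 N on the plate and bottoms out at about 10 N, and springs back when let go
- tamper_center (a point): the tamper, on its axis, middle of its 106 mm length; z points from foot to handle end. Round steel foot, thin neck, flat-sided wooden handle from 23 mm below to 53 mm above this point, 22 mm thick along y and 28 mm along x: grip it across y. About 0.25 kg. It starts in the slanted rest, leaning 25 degrees, handle end towards the robot
- tamper_foot (a point): centre of the flat face of the tamper's foot, 53 mm from tamper_center along -z, same axes; the foot is 52 mm across and 12 mm thick
- rest_deck: slanted deck of the wooden tamper rest (foot board 100 x 92 mm, fixed to the table), 78 x 78 mm. Origin: centre of its upper face, 40 mm above the table; z: its normal, 25 degrees from vertical, leaning to the robot; x: up the slope. Lips 11 mm high, inner faces at x = -30 mm and, on the lower half, y = +-31 mm; upper edge open
- rest_seat (a point): the point on the deck's face where the centre of the tamper's foot stands at the start (3 mm down the slope from the deck's centre); same axes as the deck. Standing there the tamper's y and z are the deck's y and z
- low_tin_center (a point): smallest round tin, 44 mm across, 18 mm high; centre, half-way up. Stands in the same row as the wide tin; leave it alone
- tall_tin_center (a point): tallest round tin, 48 mm across, 28 mm high; centre, half-way up. Stands in the same row as the wide tin; leave it alone
- spool_a_center (a point): thread spool, 29 mm across, 46 mm high, standing on the left edge of the table; bystander
- eyelet_jar_center (a point): small jar with a dark cap, 45 mm across, 56 mm high, at the right edge; bystander
- oil_bottle: small white bottle, 32 mm across, 83 mm high, origin at its underside; bystander at the back left
Things that resemble listed ones, but are neither listed nor needed, are in the scene too. What is shaped like the part that bears tamper_center but yellow is not meant.

How it is judged:
By the outcome, as a careful person would: the job done as asked, in the order asked, and still so for the second after the job is handed in, with the robot touching nothing.
It also fails if it takes over 59 s, if anything falls off the work surface, if the arm or the gripper's body presses on something with over 40 N, if the wrist force passes 120 N, or if a joint passes its speed limit or range.

ROBOT

A 7-joint arm with a two-finger parallel gripper is mounted at the origin on a cart in front of the work surface, level with it; the furniture and walls round the work are solid. World frame = base frame: x ahead of the robot, y to its left, z up, the work surface at z = 0. Lengths are in m, angles in rad, forces in N, time in s.
With the tool pointing down it reaches from about 0.4 to 0.925 m from the base axis. Payload 4.1 kg.
Tool frame: the origin (TCP) lies on the centre line of the jaws, within the pads' length; the fingertips stand 8 mm ahead of it and the grasp point (between the pads) lies 11 mm behind it; z points along the fingers, x is the direction in which the jaws open and shut, and the axes are right-handed (so a half turn about z gives the same grasp; the last joint's range is limited). The gripper opens to 85 mm and grips with 20 to 120 N. Pads are 22 mm wide; open, the fingers measure 114 mm over their backs; the gripper's body (76 mm by 85 mm) begins 54 mm behind the grasp point. The pads swing forward as they close: fully open they stand 13 mm farther back than shut.
Start: joints at [-1.421, 0.398, 0.045, 1.537, -0.019, 1.207, -0.051], TCP at [0.16, 0.63, 0.239] pointing down, gripper open.
Joint ranges: [-2.82, 2.82], [-0.49, 2.23], [-1.37, 1.46], [0, 2.46], [-1.36, 4.5], [0.23, 2], [-2.94, 2.94]. Speed limits (rad/s): [2.57, 2.57, 3.14, 3.14, 3.14, 3.14, 3.14].

INTERFACE

Orientations are given as a rotation vector (axis times angle).
In Python, from workcell import robot, vision, close_job gives the robot as it stands.
- The arm moves only by the tool play_rows, never from a script. Its argument "motion" is one flat list of numbers, 6 for each row, row after row: the shift along the tool's x, y, z in mm, then the turn, a rotation vector about the tool's x, y, z in degrees. A call has 1 to 10 rows; each row is the pose to reach, as a shift and turn from the pose commanded when the call began, along the tool's axes at that moment; what a row does not reach only later rows make up. A row lasts 1/12 s, in which the tool goes at most 41.7 mm and 7.16 degrees, less where a joint would pass 70% of its speed; a pose out of reach is approached as far as the arm can. A call with a gripper value outside its range is refused whole. "hand" is the gripper command: -1 is fully open, 1 is shut, values between are in proportion, set as the call begins (left out, the last holds). The fingers move at their own pace and stop on an object; the grip force is fixed at half the most. Time passes only in rows, so rows that repeat a pose let the fingers close. It gives the time, the measured TCP pose, the force and the opening at its end, in the units of the state.
- robot.get_state(): the state, without advancing time (a new reading comes with each control period).
- vision.capture(name): name is "scene" or "top" or "wrist"; returns a dict with "img" (400x640x3 uint8, red, green, blue), "z_map" (400x640 float32, m along the optical axis (not along the pixel's ray), 0 where there is no reading), "mtx" (3x3 intrinsics, pixels), "distortion" ([k1, k2, p1, p2, k3] as OpenCV has them; the pictures are not rectified), "R" (3x3) and "t" (3): a world point X has camera coordinates R X + t; the wrist camera has in their place "hand_eye" (4x4, takes a point from camera to tool coordinates, whose origin is the TCP and whose axes are the tool frame's). Camera axes: x right, y down, z forward; pixel columns grow to the right and rows downward; lengths in m; the calibration is good to about 2 mm. A picture is of the moment at which its call begins: read the wrist's pose just before it.
- close_job(): hands the job in, once; it reports no verdict.
The state is a dict: "time_s": time; "q": joint angles; "joint_vel": joint speeds; "tau": joint torques, N m; "eef_pos": TCP position; "tcp_rot": TCP orientation; "contact_force": force on the tool from outside, world axes, zero at the start; "torque": the same for the moment, N m; "finger_gap": opening from 0.0 (shut) to 1.0 (fully open).
Only numpy, scipy, OpenCV 4.12 (cv2) and the standard library are available. Lean on these libraries where they do the work, as an engineer would, in place of code of your own. Each camera call takes 0.05 s, during which the arm holds its last target.

## Working session

There is one attempt and no reset: what is moved stays moved. The work goes in short steps, Python scripts to look and compute and a tool call to move; the robot and the scene stay as the last step left them, time stands still between calls to the robot, and variables do not carry over. Pictures are saved under pics/ and viewed, and the job is handed in when it is done.

Besides the shell and the picture viewer there is one more tool, called after ">>>" as name(argument=value, ...), one argument or row to a line, values as JSON. play_rows: Moves the arm, as the interface text tells. Its arguments: {"type":"object","properties":{"motion":{"type":"array","items":{"type":"number"}},"hand":{"type":"number"}},"required":["motion"]}

```bash
ls; mkdir -p pics; python3 - <<'E'
from workcell import robot, vision
import cv2, numpy as np, pickle
s=robot.get_state(); print(s)
for n in ("scene","top","wrist"):
    c=vision.capture(n); pickle.dump(c,open(f"{n}0.pkl","wb"))
    cv2.imwrite(f"pics/{n}0.png",c["img"][:,:,::-1])
    print(n,c["mtx"],c["distortion"],c.get("R"),c.get("t"),c.get("hand_eye"))
E
```

```text
pics
{'time_s': 0.0, 'q': array([-1.42096296,  0.39922426,  0.04501179,  1.53792201, -0.01867337,
        1.20687951, -0.05068073]), 'joint_vel': array([ 0.00014081, -0.00043244, -0.00042451, -0.00038362,  0.00046385,
       -0.0002436 , -0.00104655]), 'tau': array([ 4.44544685e-04, -4.75133836e+01,  1.36478640e+00, -2.54216659e+01,
        1.15063187e-02,  1.00284957e-02, -1.01431149e-05]), 'eef_pos': array([0.15989591, 0.62937217, 0.23822347]), 'tcp_rot': array([ 2.47871705e+00,  1.92796481e+00, -2.33607951e-03]), 'contact_force': array([-0.61949419, -0.0742536 ,  0.26105297]), 'torque': array([-0.01851048, -0.00059668, -0.00468049]), 'finger_gap': 1.0004810518907228}
scene [[500.74671265   0.         327.38189736]
 [  0.         500.74671265 201.52277148]
 [  0.           0.           1.        ]] [-0.01116325  0.          0.          0.          0.        ] [[ 0.88550477 -0.46459738 -0.00552996]
 [-0.32305772 -0.6070943  -0.72599602]
 [ 0.33393864  0.64465943 -0.68767667]] [-0.4669475   0.2490922   0.99287185] None
top [[487.67900678   0.         318.53978266]
 [  0.         487.67900678 196.97742875]
 [  0.           0.           1.        ]] [0.0228724 0.        0.        0.        0.       ] [[ 0.00922256 -0.99994069  0.00579389]
 [-0.99419045 -0.00979061 -0.10718905]
 [ 0.10723942 -0.00477167 -0.99422178]] [0.0254231  0.5231546  1.21247971] None
wrist [[308.39882836   0.         315.47460146]
 [  0.         308.39882836 198.7706407 ]
 [  0.           0.           1.        ]] [0.00566993 0.         0.         0.         0.        ] None None [[ 9.99999609e-01  8.81911449e-04 -5.77027715e-05 -7.09801504e-04]
 [-8.27845900e-04  9.57554675e-01  2.88250515e-01 -7.46428722e-02]
 [ 3.09464988e-04 -2.88250354e-01  9.57555031e-01 -1.35089307e-01]
 [ 0.00000000e+00  0.00000000e+00  0.00000000e+00  1.00000000e+00]]
```

View pics/scene0.png

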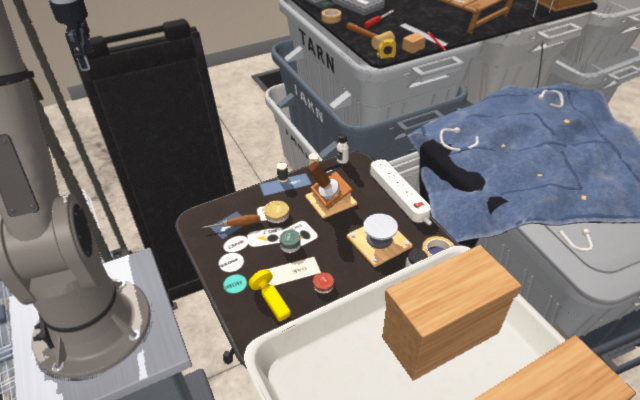

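View pics/top0.png

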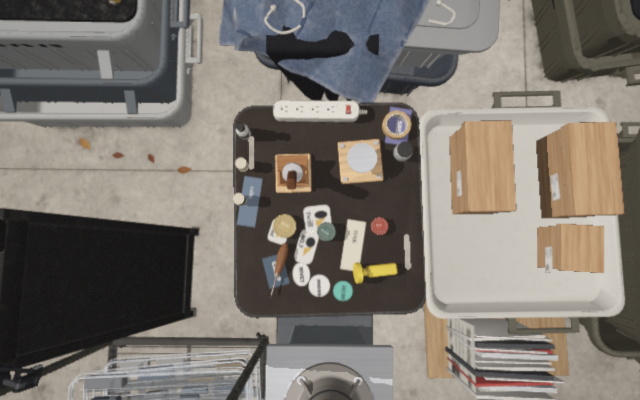

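View pics/wrist0.png

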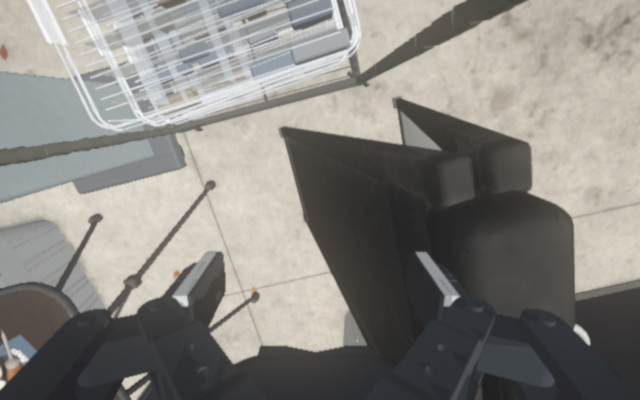

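The scene picture shows the row of tins (277,212), (290,240) and (323,283), the stand at (380,235) and the rest with the tamper at (330,190). Next I'll enlarge the top view.

```bash
cat > h.py <<'E'
import numpy as np, cv2, pickle
from scipy.spatial.transform import Rotation as Ro
def cloud(c,T=None):
    z=c["z_map"]; h,w=z.shape
    u,v=np.meshgrid(np.arange(w),np.arange(h))
    p=cv2.undistortPoints(np.stack([u,v],-1).reshape(-1,1,2).astype(np.float64),c["mtx"],c["distortion"]).reshape(h,w,2)
    P=np.dstack([p[...,0]*z,p[...,1]*z,z])
    if "R" in c: W=(P-c["t"])@c["R"]
    else:
        H=T@c["hand_eye"]; W=P@H[:3,:3].T+H[:3,3]
    W[z<=0]=np.nan
    return W
def crop(c,x0,y0,x1,y1,k,name):
    im=cv2.resize(c["img"][y0:y1,x0:x1,::-1],None,fx=k,fy=k,interpolation=cv2.INTER_CUBIC)
    cv2.imwrite(name,im)
def T(s):
    M=np.eye(4); M[:3,:3]=Ro.from_rotvec(s["tcp_rot"]).as_matrix(); M[:3,3]=s["eef_pos"]; return M
E
python3 - <<'E'
from h import *
c=pickle.load(open("top0.pkl","rb")); crop(c,230,95,430,245,4,"pics/topc.png")
W=cloud(c)
for n,(u,v) in dict(tin1=(284,226),tin2=(327,232),tin3=(379,226),plate=(362,157),tamp=(291,180),rest=(292,160),tbl=(310,215),jar=(402,151)).items(): print(n,W[v,u].round(4))
E
```

```text
tin1 [0.4486 0.1174 0.022 ]
tin2 [0.4341 0.0083 0.0306]
tin3 [ 0.451  -0.1243  0.0191]
plate [ 0.621  -0.0772  0.06  ]
tamp [0.5503 0.0954 0.1366]
rest [0.6137 0.0983 0.0488]
tbl [ 0.4789  0.052  -0.0026]
jar [ 0.6379 -0.1779  0.0569]
```

View pics/topc.png

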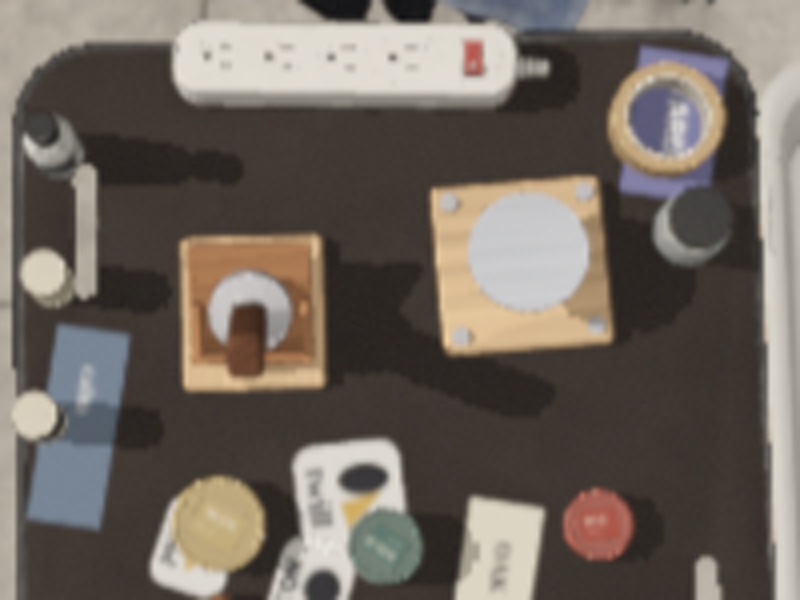

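Enlarged: the wide tin is yellow at crop (219,523), the plate centre is at (529,250), and the tamper is in its rest at (250,310). I'll fit the positions by depth next.

```bash
python3 - <<'E'
from h import *
for cam in ("top","scene"):
    c=pickle.load(open(cam+"0.pkl","rb")); W=cloud(c)
    X,Y,Z=W[...,0],W[...,1],W[...,2]
    def reg(x0,y0,r,z0,z1):
        m=(np.hypot(X-x0,Y-y0)<r)&(Z>z0)&(Z<z1); P=W[m]
        e,rad=cv2.minEnclosingCircle(P[:,:2].astype(np.float32))
        print(cam,m.sum(),"mean",P.mean(0).round(4),"med z",np.median(P[:,2]).round(4),"mec",np.round(e,4),round(rad,4),"bbox mid",((P.min(0)+P.max(0))/2)[:2].round(4),np.ptp(P,0)[:2].round(4))
    reg(.449,.117,.05,.014,.03)
    reg(.434,.008,.04,.022,.04)
    reg(.451,-.124,.04,.012,.03)
    reg(.621,-.077,.06,.05,.07)
    # table plane
    m=(X>.3)&(X<.7)&(Y>-.2)&(Y<.2)&(np.abs(Z)<.008)
    A=np.c_[X[m],Y[m],np.ones(m.sum())]; print(cam,"table",np.linalg.lstsq(A,Z[m],rcond=None)[0].round(4),np.median(Z[m]))
    # tamper handle
    m=(X>.49)&(X<.62)&(Y>.05)&(Y<.15)&(Z>.075); P=W[m]; print("tamper",m.sum(),P.mean(0).round(4),P.min(0).round(4),P.max(0).round(4))
    np.save(cam+"_tamp.npy",P)
    # stand board
    m=(np.hypot(X-.621,Y+.077)<.1)&(Z>.007)&(Z<.017); P=W[m][:,:2]; print("board",cv2.minAreaRect((P*1000).astype(np.float32)))
    m=(np.hypot(X-.595,Y-.1)<.09)&(Z>.006)&(Z<.1); P=W[m][:,:2]; print("rest",cv2.minAreaRect((P*1000).astype(np.float32)))
E
```

```text
top 441 mean [0.449  0.1173 0.0193] med z 0.0192 mec [0.4399 0.1173] 0.04 bbox mid [0.44   0.1177] [0.0789 0.0565]
top 280 mean [0.4379 0.0113 0.0276] med z 0.0275 mec [0.4378 0.0115] 0.024 bbox mid [0.4368 0.0108] [0.0455 0.0456]
top 228 mean [ 0.4534 -0.1246  0.0173] med z 0.0173 mec [ 0.4531 -0.1255] 0.0222 bbox mid [ 0.4538 -0.1245] [0.0412 0.0416]
top 701 mean [ 0.6212 -0.0763  0.0574] med z 0.0574 mec [ 0.6216 -0.0765] 0.038 bbox mid [ 0.6213 -0.0762] [0.0742 0.0731]
top table [ 0.0023 -0.     -0.0009] 0.00012329551961326205
tamper 180 [0.5548 0.0957 0.1215] [0.5319 0.0857 0.077 ] [0.5836 0.1081 0.1422]
board ((632.865966796875, -81.4290771484375), (173.44056701660156, 170.75485229492188), 62.02375030517578)
rest ((596.503662109375, 96.9657974243164), (156.97900390625, 167.2240447998047), 43.07143783569336)
scene 376 mean [0.4482 0.1174 0.0184] med z 0.0184 mec [0.4396 0.1182] 0.0404 bbox mid [0.4398 0.1185] [0.0799 0.0611]
scene 284 mean [0.4373 0.0119 0.0264] med z 0.0265 mec [0.4368 0.0141] 0.0261 bbox mid [0.4379 0.0141] [0.0476 0.0513]
scene 295 mean [ 0.4522 -0.1245  0.0164] med z 0.0165 mec [ 0.4536 -0.1236] 0.0237 bbox mid [ 0.4528 -0.124 ] [0.0435 0.0436]
scene 698 mean [ 0.6202 -0.0768  0.0561] med z 0.0563 mec [ 0.622  -0.0747] 0.0396 bbox mid [ 0.6221 -0.0752] [0.0766 0.0763]
scene table [ 0.0016  0.0011 -0.0012] -0.0005926675386605869
tamper 296 [0.5524 0.0909 0.1119] [0.5305 0.0836 0.0752] [0.583  0.1076 0.1397]
board ((621.039794921875, -93.60749816894531), (113.01171112060547, 153.6890869140625), 11.038559913635254)
rest ((588.5001831054688, 97.8136978149414), (100.79839324951172, 93.32572174072266), 2.3210668563842773)
```

```bash
python3 - <<'E'
from h import *
c=pickle.load(open("top0.pkl","rb")); W=cloud(c)
s=Ro.from_rotvec([2.47871705,1.92796481,-2.33607951e-03]).as_matrix(); print(s.round(3))
for (u,v) in [(100,290),(185,300),(185,235),(190,310),(225,200),(255,345),(480,165),(460,130),(575,165),(282,262),(440,120),(320,112),(425,210),(235,360),(285,215),(240,165),(242,130)]: print(u,v,W[v,u].round(3))
# anything tall between start & table
m=(W[...,2]>.12); ys,xs=np.nonzero(m)
print(xs.min(),xs.max())
im=np.nan_to_num(W[...,2]); cv2.imwrite("pics/hm.png",np.clip((im+.2)*400,0,255).astype(np.uint8))
P=np.load("scene_tamp.npy"); print(P.shape)
E
```

```text
[[ 0.246  0.969 -0.   ]
 [ 0.969 -0.246 -0.002]
 [-0.002  0.    -1.   ]]
100 290 [ 0.274  0.63  -0.114]
185 300 [ 0.198  0.525 -0.606]
185 235 [ 0.441  0.533 -0.601]
190 310 [ 0.154  0.52  -0.668]
225 200 [ 0.585  0.403 -0.695]
255 345 [ 0.04   0.255 -0.581]
480 165 [ 0.582 -0.33   0.181]
460 130 [ 0.674 -0.302  0.133]
575 165 [ 0.58  -0.531  0.2  ]
282 262 [0.358 0.121 0.02 ]
440 120 [ 0.718 -0.274  0.057]
320 112 [0.741 0.029 0.038]
425 210 [ 0.488 -0.228  0.083]
235 360 [ 0.034  0.293 -0.364]
285 215 [0.477 0.115 0.022]
240 165 [0.601 0.23  0.043]
242 130 [0.682 0.221 0.078]
0 624
(296, 3)
```

View pics/hm.png

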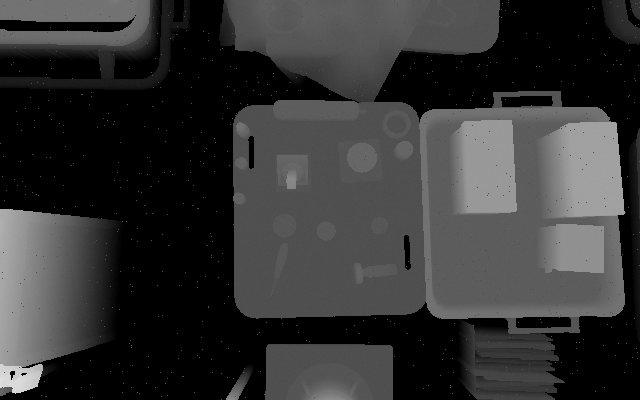

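```bash
cat >> h.py <<'E'
def down(yaw=0): # tool x=+y, y=+x, z=-z rotated
    return Ro.from_euler('z',yaw,degrees=True).as_matrix()@np.array([[0,1,0],[1,0,0],[0,0,-1.]])
def tilt(deg,yaw=0): # tool z=(sin,0,-cos)
    return Ro.from_euler('z',yaw,degrees=True).as_matrix()@Ro.from_euler('y',-deg,degrees=True).as_matrix()@down()
def go(s,p,R):
    M=T(s); d=M[:3,:3].T@(np.array(p)-M[:3,3])*1000; r=Ro.from_matrix(M[:3,:3].T@R).as_rotvec(degrees=True)
    print("move",d.round(1),r.round(2)); 
E
python3 - <<'E'
from h import *
from workcell import robot
print(tilt(25).round(2))
go(robot.get_state(),[.449,.1175,.2],down())
E
```

```text
[[ 0.    0.91  0.42]
 [ 1.    0.    0.  ]
 [ 0.    0.42 -0.91]]
move [-425.1  406.2   39.2] [ -0.     0.08 -14.25]
```

>>> play_rows(
  motion=[-30,28,0,0,0,-2,-60,57,3,0,0,-4,-90,86,6,0,0,-6,-120,115,10,0,0,-8,-150,143,14,0,0,-10,-180,172,18,0,0,-12,-210,200,22,0,0,-14,-240,229,26,0,0,-14.25,-270,258,30,0,0,-14.25,-300,287,34,0,0,-14.25],
  hand=-1,
)

```text
time_s: 0.98
eef_pos: [0.3644, 0.2672, 0.2052]
tcp_rot: [-2.221, -2.222, -0.001]
contact_force: [1.9, -0.6, -0.1]
finger_gap: 0.999
```

```bash
python3 - <<'E'
from h import *
from workcell import robot
s=robot.get_state(); print(s["time_s"],s["eef_pos"],s["q"].round(2))
go(s,[.449,.1175,.2],down())
E
```

```text
0.9833 [0.36443891 0.26722849 0.20523205] [-0.96  0.07  0.24  2.04 -0.02  1.03  0.87]
move [-149.8   84.5    5.2] [ 0.01 -0.03  0.01]
```

>>> play_rows(
  motion=[-30,17,1,0,0,0,-60,34,2,0,0,0,-90,51,3,0,0,0,-120,68,4,0,0,0,-142,80,5,0,0,0,-150,84.5,5,0,0,0,-150,84.5,5,0,0,0,-150,84.5,5,0,0,0],
)

```text
time_s: 1.65
eef_pos: [0.448, 0.12, 0.2002]
tcp_rot: [-2.221, -2.221, 0.0]
contact_force: [-0.8, -0.7, 0.0]
finger_gap: 1.0
```

```bash
python3 - <<'E'
from h import *
from workcell import robot,vision
s=robot.get_state(); print(s["time_s"],s["eef_pos"],s["q"].round(2))
c=vision.capture("wrist"); cv2.imwrite("pics/w1.png",c["img"][...,::-1])
W=cloud(c,T(s)); X,Y,Z=W[...,0],W[...,1],W[...,2]
m=(np.hypot(X-.449,Y-.1175)<.045)&(Z>.012)&(Z<.03)&(X>.412); P=W[m]
e,r=cv2.minEnclosingCircle(P[:,:2].astype(np.float32)); print(P.mean(0),e,r,P.min(0),P.max(0))
go(s,[.449,.1175,.2],down())
E
```

```text
1.65 [0.44802199 0.11999741 0.20019966] [-0.73  0.11  0.41  2.02 -0.05  1.03  1.27]
[0.44609686 0.11740085 0.01974918] (0.44724240899086, 0.11745402216911316) 0.03006615862250328 [0.41732633 0.08762557 0.01214734] [0.47647699 0.14669989 0.02290594]
move [-2.5  1.   0.2] [-0.04 -0.04 -0.  ]
```

View pics/w1.png

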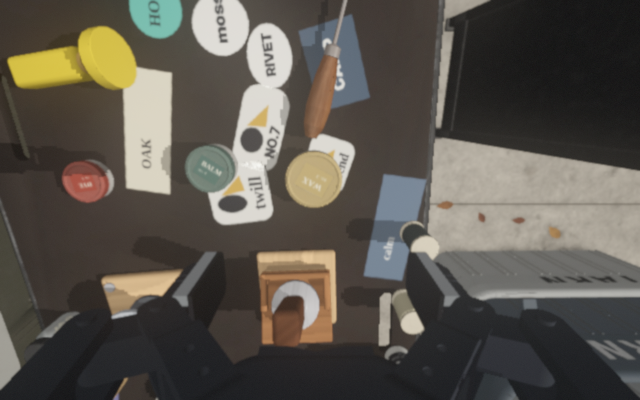

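The wrist view shows the yellow tin at (313,179) and the tamper foot at (293,305). The gripper is centred on the tin, so I'm going down.

>>> play_rows(
  motion=[0,0,30,0,0,0,0,0,65,0,0,0,0,0,100,0,0,0,0,0,130,0,0,0,0,0,150,0,0,0,0,0,150,0,0,0,0,0,150,0,0,0],
)

```text
time_s: 2.28
eef_pos: [0.4473, 0.1206, 0.0498]
tcp_rot: [-2.217, -2.223, 0.003]
contact_force: [0.8, 0.6, 0.5]
finger_gap: 0.997
```

```bash
python3 - <<'E'
from h import *
from workcell import robot,vision
s=robot.get_state(); print(s["time_s"],s["eef_pos"],s["q"].round(2))
go(s,[.448,.1174,.010],down())
E
```

```text
2.2833 [0.44732006 0.12063355 0.04982688] [-0.67  0.34  0.37  2.16 -0.19  0.68  1.4 ]
move [-3.2  0.8 39.8] [-0.14  0.02  0.16]
```

>>> play_rows(
  motion=[-3,0.7,12,0,0,0,-3,0.7,24,0,0,0,-3,0.7,34,0,0,0,-3,0.7,40,0,0,0,-3,0.7,40,0,0,0,-3,0.7,40,0,0,0],
)

```text
time_s: 2.78
eef_pos: [0.4495, 0.1167, 0.0109]
tcp_rot: [2.221, 2.222, 0.001]
contact_force: [0.6, -0.5, 0.1]
finger_gap: 1.004
```

```bash
python3 - <<'E'
from h import *
from workcell import robot,vision
s=robot.get_state(); print(s["time_s"],s["eef_pos"],s["q"].round(2))
c=vision.capture("wrist"); cv2.imwrite("pics/w2.png",c["img"][...,::-1])
go(s,[.448,.1174,.010],down())
E
```

```text
2.7833 [0.44952713 0.1167242  0.01085179] [-0.63  0.42  0.33  2.17 -0.24  0.58  1.45]
move [ 0.7 -1.5  0.9] [ 0.04 -0.03  0.02]
```

View pics/w2.png

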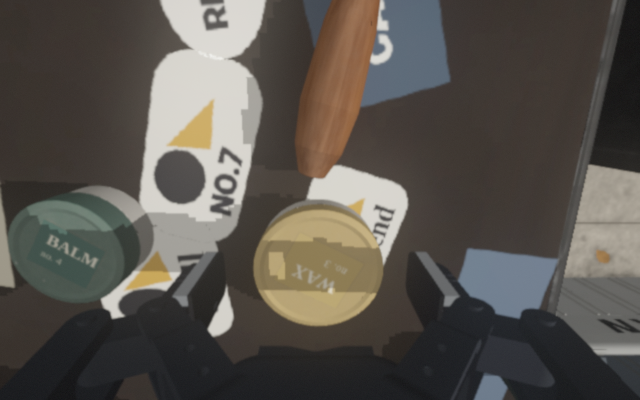

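The tin at (318,262) sits between the open pads, so I'm closing.

>>> play_rows(
  motion=[0,-1,0,0,0,0,0,-1,0,0,0,0,0,-1,0,0,0,0,0,-1,0,0,0,0,0,-1,0,0,0,0,0,-1,0,0,0,0],
  hand=1,
)

```text
time_s: 3.33
eef_pos: [0.4485, 0.1165, 0.0115]
tcp_rot: [-2.221, -2.221, -0.001]
contact_force: [-2.9, -1.0, 10.9]
finger_gap: 0.675
```

```bash
python3 - <<'E'
from h import *
from workcell import robot,vision
s=robot.get_state(); print(s["time_s"],s["eef_pos"],s["finger_gap"],s["contact_force"])
c=vision.capture("wrist"); cv2.imwrite("pics/w3.png",c["img"][...,::-1])
W=cloud(c,T(s)); X,Y,Z=W[...,0],W[...,1],W[...,2]
m=(np.hypot(X-.449,Y-.1175)<.035)&(Z>.014)&(Z<.028); P=W[m]
e,r=cv2.minEnclosingCircle(P[:,:2].astype(np.float32)); print(P.mean(0),e,r,P.min(0),P.max(0))
E
```

```text
3.3333 [0.44846203 0.11651431 0.0115015 ] 0.6752936702415339 [-2.85731956 -1.01250145 10.87744498]
[0.44475582 0.11638275 0.01993001] (0.4443410336971283, 0.1174544245004654) 0.033604688942432404 [0.41679612 0.08492636 0.01400388] [0.47692069 0.14994234 0.02797238]
```

View pics/w3.png

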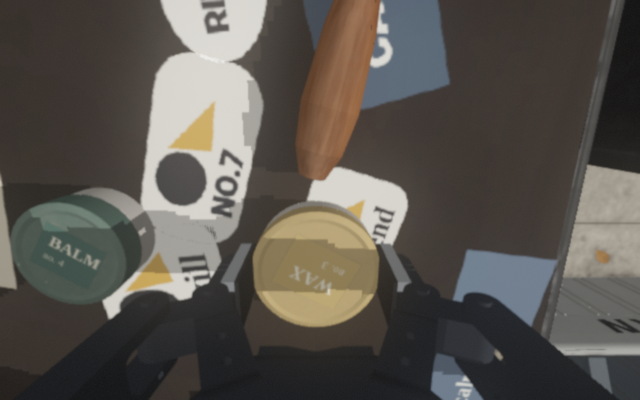

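>>> play_rows(
  motion=[0,0,0,0,0,0,0,0,0,0,0,0,0,0,-2,0,0,0,0,0,-4,0,0,0,0,0,-4,0,0,0],
  hand=-0.6,
)

```text
time_s: 3.8
eef_pos: [0.4484, 0.1163, 0.0147]
tcp_rot: [2.221, 2.221, 0.001]
contact_force: [0.5, -0.9, 0.6]
finger_gap: 0.802
```

>>> play_rows(
  motion=[0,0,0,0,0,0,0,0,0,0,0,0,0,0,0,0,0,0,0,0,0,0,0,0,0,0,0,0,0,0,0,0,0,0,0,0],
  hand=1,
)

```text
time_s: 4.3
eef_pos: [0.4484, 0.1164, 0.0152]
tcp_rot: [-2.221, -2.221, -0.001]
contact_force: [-2.3, -0.3, 9.5]
finger_gap: 0.674
```

>>> play_rows(
  motion=[0,0,-20,0,0,0,0,0,-50,0,0,0,-10,0,-85,0,0,0,-40,5,-100,0,0,0,-75,10,-105,0,0,0,-110,18,-105,0,0,0,-140,38,-105,0,0,0,-160,68,-105,0,0,0,-175,100,-105,0,0,0,-185,130,-105,0,0,0],
)

```text
time_s: 5.13
eef_pos: [0.5791, -0.0714, 0.1192]
tcp_rot: [2.224, 2.218, -0.001]
contact_force: [0.3, -0.9, -0.1]
finger_gap: 0.67
```

```bash
python3 - <<'E'
from h import *
from workcell import robot,vision
s=robot.get_state(); print(s["time_s"],s["eef_pos"],s["finger_gap"],s["contact_force"])
go(s,[.6215,-.076,.12],down())
E
```

```text
5.1333 [ 0.57905932 -0.07143912  0.11924271] 0.6700760435072205 [ 0.33398673 -0.87211917 -0.06851422]
move [-4.4 42.5 -0.8] [ 0.    0.04 -0.17]
```

>>> play_rows(
  motion=[-3,25,0,0,0,0,-4.5,40,0,0,0,0,-4.5,42.5,0,0,0,0,-4.5,42.5,0,0,0,0,-4.5,42.5,0,0,0,0,-4.5,42.5,0,0,0,0],
)

```text
time_s: 5.63
eef_pos: [0.6192, -0.073, 0.119]
tcp_rot: [-2.22, -2.22, 0.001]
contact_force: [-0.2, 0.5, -0.6]
finger_gap: 0.668
```

```bash
python3 - <<'E'
from h import *
from workcell import robot,vision
s=robot.get_state(); print(s["time_s"],s["eef_pos"],s["finger_gap"],s["contact_force"])
c=vision.capture("wrist"); cv2.imwrite("pics/w4.png",c["img"][...,::-1])
M=T(s); W=cloud(c,M)
# tin lid in tool frame
Pt=(W-M[:3,3])@M[:3,:3]
m=(np.abs(Pt[...,0])<.027)&(np.abs(Pt[...,1])<.04)&(np.abs(Pt[...,2]+.005)<.006); m[300:]=0
P=Pt[m]; print("lid",P.mean(0),P.min(0),P.max(0))
go(s,[.6215,-.076,.12],down())
for k in("scene","top"):
    c=vision.capture(k); cv2.imwrite(f"pics/{k}4.png",cv2.resize((c["img"][130:330,250:570] if k=="scene" else c["img"][95:255,230:430])[...,::-1],None,fx=2.5 if k=="scene" else 3,fy=2.5 if k=="scene" else 3,interpolation=cv2.INTER_CUBIC))
E
```

```text
5.6333 [ 0.61922008 -0.07300904  0.1190475 ] 0.6680183961558793 [-0.16145062  0.5322434  -0.58476425]
lid [-0.00013215 -0.00701986 -0.00436988] [-0.02699221 -0.03128584 -0.00725214] [0.0269954  0.01687471 0.00099602]
move [-3.   2.3 -1. ] [-0.1  -0.03 -0.01]
```

View pics/w4.png

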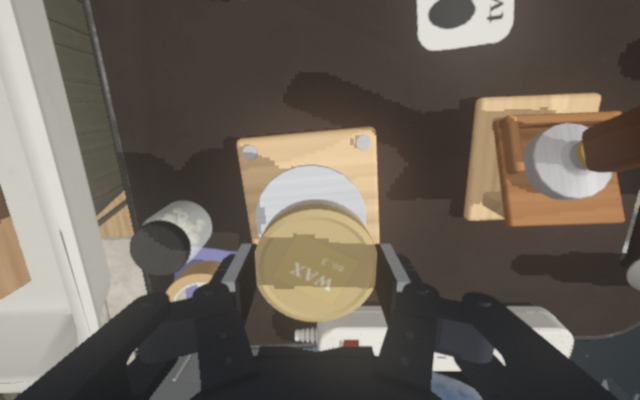

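View pics/scene4.png

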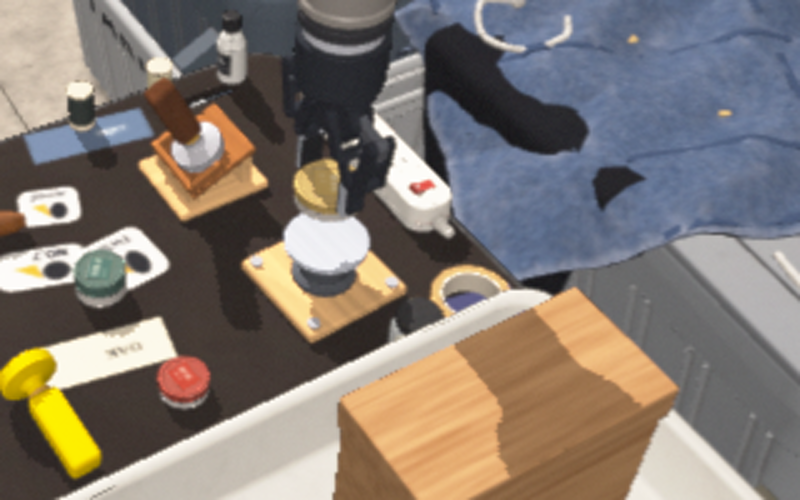

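```bash
python3 - <<'E'
from h import *
from workcell import robot,vision
from scipy.optimize import least_squares
s=robot.get_state(); print(s["eef_pos"])
c=vision.capture("wrist"); W=cloud(c,T(s)); Z=W[...,2]
m=(np.hypot(W[...,0]-.6213,W[...,1]+.0763)<.05)&(abs(Z-.057)<.006); m[300:]=0
P=W[m]; print(P.mean(0),P.min(0),P.max(0),np.median(P[:,2]))
# boundary: per-y min x
n,_,_,_=0,0,0,0
mm=m.astype(np.uint8); vis=np.argwhere(m)
B=[]
for u in np.unique(vis[:,1]):
    v=vis[vis[:,1]==u][:,0].min(); B.append(W[v,u,:2])
B=np.array(B)
f=least_squares(lambda p:np.hypot(B[:,0]-p[0],B[:,1]-p[1])-.038,[.62,-.076],loss='soft_l1',f_scale=.001); print("plate fit",f.x)
# top camera boundary fit from pickle
c=pickle.load(open("top0.pkl","rb")); W=cloud(c); m=((np.hypot(W[...,0]-.6213,W[...,1]+.0763)<.05)&(abs(W[...,2]-.057)<.006)).astype(np.uint8)
P=W[m>0]; print(P.mean(0))
E
```

```text
[ 0.61985657 -0.07298718  0.1194907 ]
[ 0.59904212 -0.07896238  0.05737546] [ 0.58073891 -0.11456857  0.05215067] [ 0.63133264 -0.03937706  0.0596343 ] 0.05741993529572981
plate fit [ 0.61889155 -0.07677096]
[ 0.62130368 -0.07625593  0.05737153]
```

>>> play_rows(
  motion=[-3.5,1,10,0,0,0,-3.5,1,22,0,0,0,-3.5,1,32,0,0,0,-3.5,1,38,0,0,0,-3.5,1,40,0,0,0,-3.5,1,40,0,0,0,-3.5,1,40,0,0,0,-3.5,1,40,0,0,0],
)

```text
time_s: 6.5
eef_pos: [0.6221, -0.0769, 0.0798]
tcp_rot: [2.221, 2.221, 0.001]
contact_force: [-0.2, -0.2, -0.3]
finger_gap: 0.668
```

```bash
python3 - <<'E'
from h import *
from workcell import robot,vision
s=robot.get_state(); print(s["time_s"],s["eef_pos"],s["finger_gap"],s["contact_force"])
go(s,[.6204,-.0767,.0722],down())
E
```

```text
6.5 [ 0.62213108 -0.07685644  0.07976468] 0.6678835812000696 [-0.21645407 -0.15635511 -0.30902084]
move [ 0.2 -1.7  7.6] [ 0.05  0.   -0.  ]
```

>>> play_rows(
  motion=[0,-1,3,0,0,0,0,-1,5,0,0,0,0,-1,6.5,0,0,0,0,-1,6.5,0,0,0,0,-1,6.5,0,0,0],
)

```text
time_s: 6.92
eef_pos: [0.6206, -0.0767, 0.0727]
tcp_rot: [-2.221, -2.221, 0.0]
contact_force: [0.1, -0.4, -0.6]
finger_gap: 0.672
```

```bash
python3 - <<'E'
from h import *
from workcell import robot,vision
s=robot.get_state(); print(s["time_s"],s["eef_pos"],s["finger_gap"],s["contact_force"])
go(s,[.6204,-.0767,.0722],down())
c=vision.capture("wrist"); cv2.imwrite("pics/w5.png",c["img"][100:350,180:460][...,::-1].repeat(2,0).repeat(2,1))
E
```

```text
6.9167 [ 0.62058907 -0.07668687  0.07274529] 0.6723241079975024 [ 0.10420837 -0.35966315 -0.585983  ]
move [-0.  -0.2  0.5] [-0.01 -0.01  0.  ]
```

View pics/w5.png

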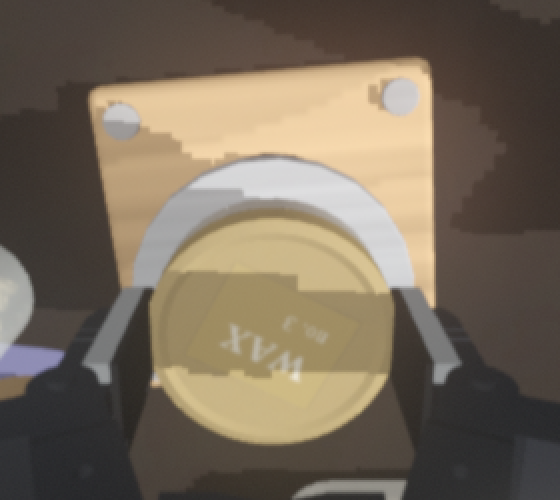

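The tin is centred sideways over the plate, so I'm feeling for contact.

>>> play_rows(
  motion=[0,0,0.5,0,0,0,0,0,1,0,0,0,0,0,1,0,0,0],
)

```text
time_s: 7.22
eef_pos: [0.6209, -0.0768, 0.0722]
tcp_rot: [2.221, 2.221, 0.001]
contact_force: [0.3, 0.0, 2.4]
finger_gap: 0.669
```

>>> play_rows(
  motion=[0,0,0,0,0,0,0,0,0,0,0,0,0,0,0,0,0,0,0,0,0,0,0,0],
  hand=-0.5,
)

```text
time_s: 7.55
eef_pos: [0.6206, -0.0767, 0.0718]
tcp_rot: [-2.221, -2.221, -0.0]
contact_force: [0.5, 0.2, 1.1]
finger_gap: 0.752
```

>>> play_rows(
  motion=[0,0,0,0,0,0,0,0,0,0,0,0,0,0,0,0,0,0,0,0,-4,0,0,0,0,0,-12,0,0,0,0,0,-30,0,0,0,0,0,-60,0,0,0,0,-10,-95,0,0,0,0,-35,-110,0,0,0,0,-65,-120,0,0,0],
  hand=-1,
)

```text
time_s: 8.38
eef_pos: [0.558, -0.0772, 0.1955]
tcp_rot: [2.217, 2.218, 0.007]
contact_force: [-0.1, 0.5, -0.1]
finger_gap: 1.002
```

```bash
python3 - <<'E'
from h import *
from workcell import robot,vision
s=robot.get_state(); print(s["time_s"],s["eef_pos"],s["q"].round(2),s["finger_gap"],s["contact_force"])
M=T(s)
c=vision.capture("wrist"); cv2.imwrite("pics/w6.png",c["img"][...,::-1]); pickle.dump((c,s),open("w6.pkl","wb"))
W=cloud(c,M)
for n,z in (("tin",.077),("plate",.057)):
    m=(np.hypot(W[...,0]-.62,W[...,1]+.077)<.055)&(abs(W[...,2]-z)<.005); m[310:]=0
    P=W[m]; print(n,P.mean(0),P.min(0),P.max(0),cv2.minEnclosingCircle(P[:,:2].astype(np.float32)))
# rest / tamper cloud
m=(abs(W[...,0]-.58)<.09)&(abs(W[...,1]-.098)<.08)&(W[...,2]>.01); P=W[m]; np.save("rest6.npy",P); print(len(P))
E
```

```text
8.3833 [ 0.5580156  -0.07723539  0.19548818] [-0.36  0.31  0.52  1.82 -0.18  1.05  1.8 ] 1.0015029710161616 [-0.1228515   0.4767041  -0.08148562]
tin [ 0.61815727 -0.07710225  0.07674646] [ 0.58998455 -0.10661431  0.07205591] [ 0.64955207 -0.04764294  0.07920887] ((0.6200305819511414, -0.07685700058937073), 0.030516456812620163)
plate [ 0.59888083 -0.07629524  0.05733585] [ 0.58034162 -0.1144264   0.05200284] [ 0.63906244 -0.03980219  0.06196333] ((0.6180834770202637, -0.07682884484529495), 0.037843916565179825)
10587
```

View pics/w6.png

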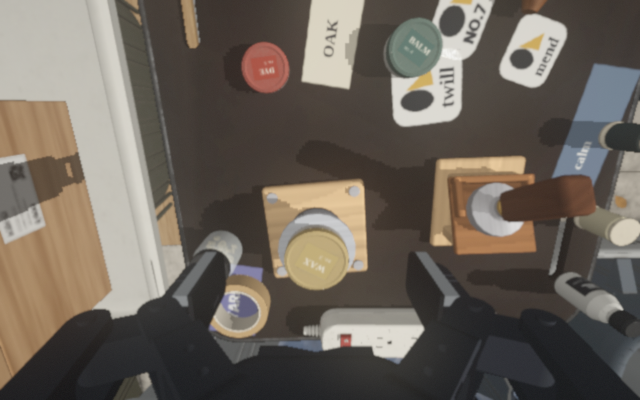

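The tin stands on the plate at (318,257) in this view. I'll verify its centring from the top and measure the rest.

```bash
python3 - <<'E'
from h import *
from workcell import robot,vision
c=vision.capture("top"); crop(c,320,120,420,195,8,"pics/top6.png"); W=cloud(c)
for n,z in (("tin",.077),("plate",.057)):
    m=(np.hypot(W[...,0]-.62,W[...,1]+.077)<.055)&(abs(W[...,2]-z)<.005)
    P=W[m]; print(n,len(P),P.mean(0),P.min(0),P.max(0),cv2.minEnclosingCircle(P[:,:2].astype(np.float32)))
c=vision.capture("scene"); W=cloud(c); crop(c,290,130,450,250,5,"pics/scene6.png")
for n,z in (("tin",.077),("plate",.057)):
    m=(np.hypot(W[...,0]-.62,W[...,1]+.077)<.055)&(abs(W[...,2]-z)<.005)
    P=W[m]; print(n,len(P),P.mean(0),P.min(0),P.max(0),cv2.minEnclosingCircle(P[:,:2].astype(np.float32)))
# rest analysis from wrist
P=np.load("rest6.npy")
for yw in (0,):
    n=np.array([-np.sin(np.radians(25)),0,np.cos(np.radians(25))])
# RANSAC-ish plane for deck: points not tamper; 
    best=None; rng=np.random.default_rng(0)
    Q=P[(P[:,2]<.075)&(P[:,2]>.018)&(P[:,0]>.54)]
    for _ in range(3000):
        a,b,d=Q[rng.choice(len(Q),3,False)]; nn=np.cross(b-a,d-a); L=np.linalg.norm(nn)
        if L<1e-9: continue
        nn/=L; nn*=np.sign(nn[2])
        if abs(nn@n)<.97: continue
        k=(abs((Q-a)@nn)<.0012)
        if best is None or k.sum()>best.sum(): best=k
    D=Q[best]; cm=D.mean(0); _,_,V=np.linalg.svd(D-cm); nn=V[2]*np.sign(V[2][2]); print("deck n",nn,"tilt",np.degrees(np.arccos(nn[2])),"yaw",np.degrees(np.arctan2(-nn[1],-nn[0])),len(D),D.min(0),D.max(0))
    np.save("deckpts.npy",D)
E
```

```text
tin 127 [ 0.62674623 -0.05846893  0.07705701] [ 0.60438598 -0.07075755  0.07224841] [ 0.65108153 -0.04812634  0.08182306] ((0.6277337670326233, -0.06077959015965462), 0.024022866040468216)
plate 73 [ 0.62842431 -0.0485376   0.05741573] [ 0.60078409 -0.07263184  0.05293265] [ 0.65778535 -0.03971788  0.06182113] ((0.6296998262405396, -0.05889764800667763), 0.031363822519779205)
tin 444 [ 0.62198221 -0.07658003  0.07558289] [ 0.59292924 -0.10812358  0.07205248] [ 0.65207495 -0.04487854  0.08055596] ((0.6240086555480957, -0.07635365426540375), 0.031987082213163376)
plate 260 [ 0.60940489 -0.08947981  0.05644301] [ 0.58231012 -0.11271794  0.05212781] [ 0.65886632 -0.03920612  0.06198094] ((0.6207226514816284, -0.07638584077358246), 0.038550566881895065)
deck n [-0.41926494 -0.01856169  0.90767416] tilt 24.814109440085655 yaw 2.5349425715467566 2091 [0.55254142 0.05692169 0.02303503] [0.62268497 0.13737665 0.05706913]
```

View pics/top6.png

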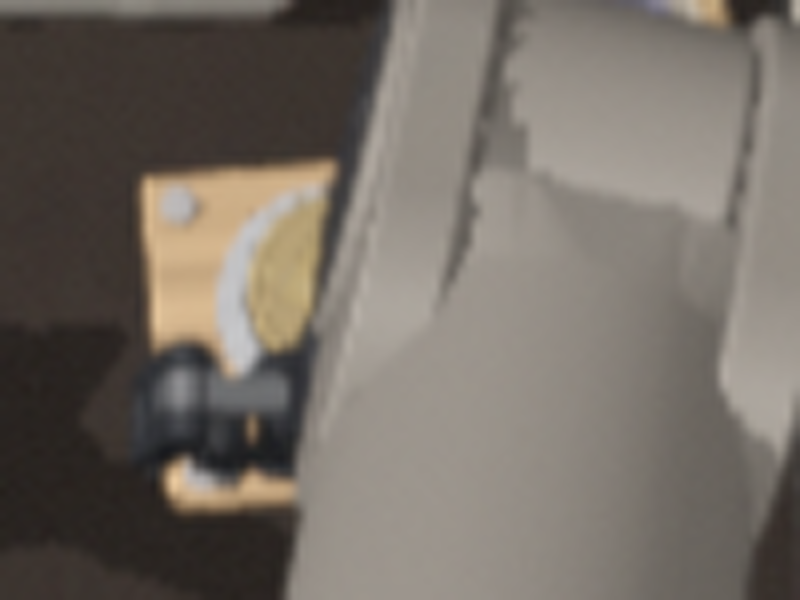

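View pics/scene6.png

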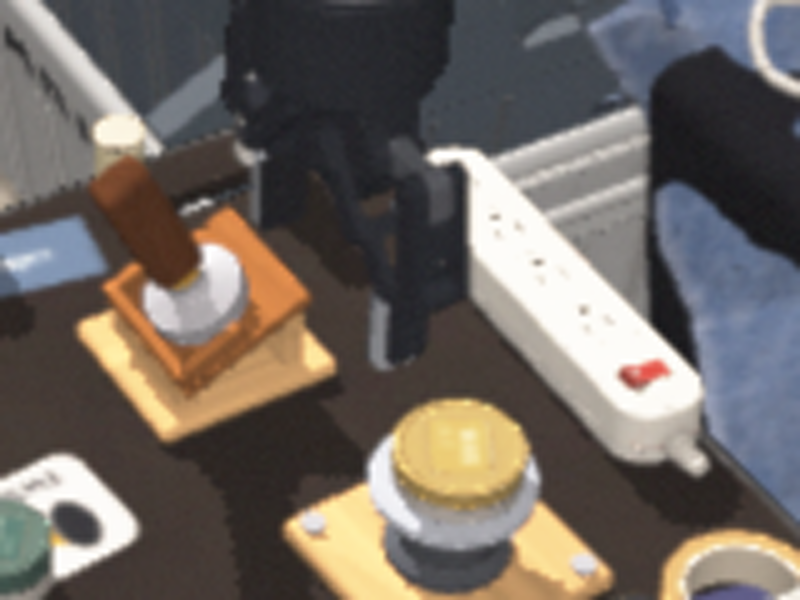

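```bash
python3 - <<'E'
from h import *
from workcell import robot,vision
s=robot.get_state(); 
print(tilt(25,2.5).round(3))
go(s,[.51,.092,.19],tilt(25,2.5))
E
```

```text
[[-0.044  0.905  0.422]
 [ 0.999  0.04   0.018]
 [ 0.     0.423 -0.906]]
move [169.2 -45.    3.9] [-24.85   0.48  -2.55]
```

>>> play_rows(
  motion=[20,-12,0,0,0,0,50,-24,0,-3,0,0,80,-34,0,-8,0,-1,110,-42,0,-13,0.2,-1.5,140,-45,2,-18,0.4,-2,160,-45,4,-22,0.5,-2.5,169,-45,4,-24.85,0.5,-2.5,169,-45,4,-24.85,0.5,-2.5,169,-45,4,-24.85,0.5,-2.5,169,-45,4,-24.85,0.5,-2.5],
)

```text
time_s: 9.37
eef_pos: [0.5119, 0.0915, 0.1885]
tcp_rot: [1.942, 2.026, 0.446]
contact_force: [0.7, 0.8, -0.3]
finger_gap: 1.0
```

```bash
python3 - <<'E'
from h import *
from workcell import robot,vision
s=robot.get_state(); print(s["time_s"],s["eef_pos"],s["q"].round(2)); M=T(s); print(M[:3,:3].round(3))
c=vision.capture("wrist"); cv2.imwrite("pics/w7.png",c["img"][...,::-1]); pickle.dump((c,s),open("w7.pkl","wb"))
E
```

```text
9.3667 [0.51191365 0.09147573 0.18848809] [-0.74 -0.    0.4   2.23  0.26  0.51  1.08]
[[-0.042  0.906  0.42 ]
 [ 0.999  0.039  0.017]
 [-0.001  0.42  -0.907]]
```

View pics/w7.png

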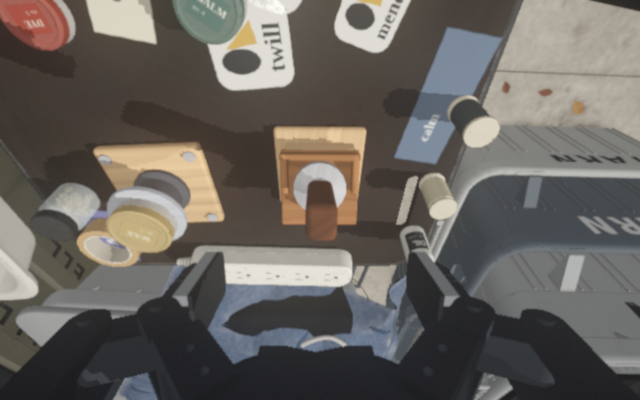

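```bash
python3 - <<'E'
from h import *
c,s=pickle.load(open("w7.pkl","rb")); M=T(s); W=cloud(c,M); P=(W-M[:3,3])@M[:3,:3]
crop(c,260,110,390,250,5,"pics/w7c.png")
m=np.zeros(P.shape[:2],bool); m[120:250,265:380]=1
x,y,z=P[...,0],P[...,1],P[...,2]
h=m&(z<.105)&(abs(x)<.03); Q=P[h]; print("handle",len(Q),Q.min(0).round(4),Q.max(0).round(4))
for a in np.arange(Q[:,2].min(),.105,.008):
    k=Q[(Q[:,2]>=a)&(Q[:,2]<a+.008)]; 
    if len(k): print(a.round(3),len(k),"x",k[:,0].min().round(4),k[:,0].max().round(4),"y",k[:,1].min().round(4),k[:,1].max().round(4))
# end face
e=Q[Q[:,2]<Q[:,2].min()+.006]; print("end",e.mean(0),np.median(e[:,2]))
# foot disc top face: z plane around
f=m&(z>.10)&(z<.16); Q=P[f]; hist,ed=np.histogram(Q[:,2],bins=60); 
for a,b in zip(hist,ed): print(b.round(4),a,end="; ")
E
```

```text
handle 1546 [-0.0074 -0.0124  0.0581] [0.0146 0.0143 0.105 ]
0.058 1146 x -0.0068 0.0146 y -0.0124 0.0143
0.066 99 x -0.007 0.014 y -0.0123 -0.0079
0.074 91 x -0.0072 0.0144 y -0.0124 -0.0073
0.082 80 x -0.0074 0.0146 y -0.0124 -0.0069
0.09 70 x -0.0069 0.0143 y -0.0123 -0.0076
0.098 60 x -0.0071 0.0137 y -0.0123 -0.008
end [0.00355814 0.00036216 0.06042392] 0.06016407408823606
0.1001 10; 0.1011 10; 0.1021 7; 0.1031 6; 0.1041 11; 0.1051 8; 0.1061 4; 0.1071 12; 0.1081 9; 0.1091 2; 0.1101 6; 0.1111 14; 0.1121 4; 0.1131 5; 0.1141 10; 0.1151 11; 0.1161 3; 0.1171 10; 0.1181 7; 0.1191 5; 0.1201 1; 0.1211 9; 0.122 10; 0.123 5; 0.124 1; 0.125 11; 0.126 8; 0.127 3; 0.128 2; 0.129 13; 0.13 5; 0.131 1; 0.132 0; 0.133 0; 0.134 0; 0.135 0; 0.136 0; 0.137 0; 0.138 0; 0.139 0; 0.14 0; 0.141 0; 0.142 0; 0.143 0; 0.144 0; 0.145 0; 0.146 0; 0.147 1; 0.148 21; 0.149 86; 0.15 180; 0.1509 300; 0.1519 353; 0.1529 324; 0.1539 491; 0.1549 425; 0.1559 177; 0.1569 49; 0.1579 15; 0.1589 12;
```

View pics/w7c.png

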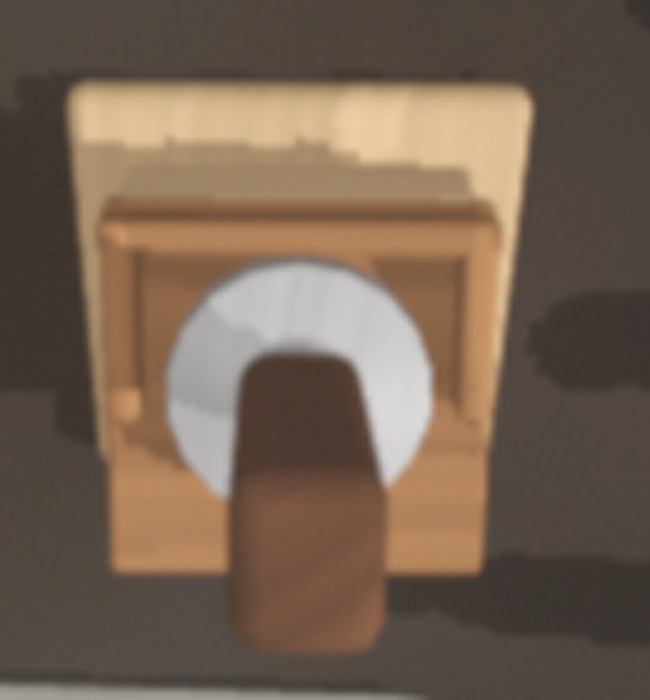

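Handle centre in the tool frame is at (3.7, 0.9) mm, parallel to the tool axis, with its end at 60 mm. I'm descending along the axis.

>>> play_rows(
  motion=[3.7,0.9,15,0,0,0,3.7,0.9,40,0,0,0,3.7,0.9,65,0,0,0,3.7,0.9,87,0,0,0,3.7,0.9,100,0,0,0,3.7,0.9,104,0,0,0,3.7,0.9,104,0,0,0,3.7,0.9,104,0,0,0,3.7,0.9,104,0,0,0],
)

```text
time_s: 10.17
eef_pos: [0.5558, 0.0976, 0.095]
tcp_rot: [1.941, 2.027, 0.448]
contact_force: [-0.2, 1.0, 0.2]
finger_gap: 1.005
```

```bash
python3 - <<'E'
from h import *
from workcell import robot,vision
s=robot.get_state(); print(s["time_s"],s["eef_pos"],s["q"].round(2),s["contact_force"]); M=T(s); print(M[:3,:3].round(3))
_,s0=pickle.load(open("w7.pkl","rb")); M0=T(s0); print("in hover frame",(M0[:3,:3].T@(M[:3,3]-M0[:3,3])*1000).round(1), Ro.from_matrix(M0[:3,:3].T@M[:3,:3]).as_rotvec(degrees=True).round(2))
c=vision.capture("wrist"); cv2.imwrite("pics/w8.png",c["img"][...,::-1]); pickle.dump((c,s),open("w8.pkl","wb"))
P=cloud(c); 
W=cloud(c,M); P=(W-M[:3,3])@M[:3,:3]; m=(abs(P[...,0])<.025)&(P[...,2]<.0)&(P[...,2]>-.06)&(abs(P[...,1])<.03); m[330:]=0
Q=P[m]; print(len(Q),Q.min(0),Q.max(0))
E
```

```text
10.1667 [0.55576426 0.0975566  0.09495823] [-0.63  0.25  0.35  2.23  0.09  0.25  1.23] [-0.16687969  1.03553215  0.16358407]
[[-0.043  0.906  0.421]
 [ 0.999  0.039  0.018]
 [-0.     0.422 -0.907]]
in hover frame [  4.3   0.7 103.4] [-0.08  0.06 -0.04]Traceback (most recent call last):
  File "<stdin>", line 6, in <module>
  File "h.py", line 10, in cloud
    H=T@c["hand_eye"]; W=P@H[:3,:3].T+H[:3,3]
      ~^~~~~~~~~~~~~~
ValueError: matmul: Input operand 0 does not have enough dimensions (has 0, gufunc core with signature (n?,k),(k,m?)->(n?,m?) requires 1)
```

View pics/w8.png

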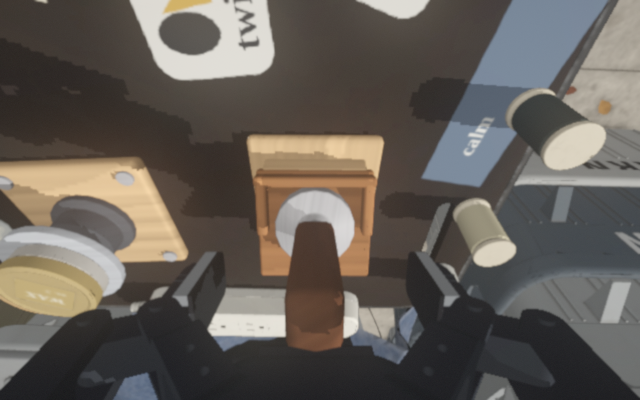

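The handle at (315,290) is centred between the pads, so I'm closing.

>>> play_rows(
  motion=[0,0,0,0,0,0,0,0,0,0,0,0,0,0,0,0,0,0,0,0,0,0,0,0,0,0,0,0,0,0,0,0,0,0,0,0,0,0,0,0,0,0,0,0,0,0,0,0],
  hand=1,
)

```text
time_s: 10.88
eef_pos: [0.5549, 0.0978, 0.0939]
tcp_rot: [1.941, 2.028, 0.446]
contact_force: [-1.6, -1.0, 3.0]
finger_gap: 0.247
```

```bash
python3 - <<'E'
from h import *
from workcell import robot,vision
s=robot.get_state(); print(s["time_s"],s["eef_pos"],s["q"].round(2),s["contact_force"],s["finger_gap"]); M=T(s); print(M[:3,:3].round(3))
pickle.dump(s,open("grip.pkl","wb"))
E
```

```text
10.8833 [0.55487819 0.09778324 0.09391761] [-0.63  0.26  0.35  2.23  0.09  0.25  1.23] [-1.56832877 -1.02607091  3.01666179] 0.24702585199078209
[[-0.044  0.907  0.42 ]
 [ 0.999  0.04   0.018]
 [-0.001  0.42  -0.907]]
```

>>> play_rows(
  motion=[0,0,-5,0,0,0,0,0,-20,0,0,0,0,0,-45,0,0,0,0,0,-75,0,0,0,0,5,-105,3,0,0,0,10,-125,6,0,0,0,10,-130,9,0,0,0,10,-130,9,0,0,0,10,-130,9,0,0],
)

```text
time_s: 11.63
eef_pos: [0.5094, 0.0956, 0.2157]
tcp_rot: [2.029, 2.12, 0.294]
contact_force: [-0.5, -0.9, -2.3]
finger_gap: 0.253
```

```bash
python3 - <<'E'
from h import *
from workcell import robot,vision
s=robot.get_state(); print(s["time_s"],s["eef_pos"],s["q"].round(2),s["contact_force"],s["finger_gap"]); M=T(s)
go(s,[.6190,-.0767,.21],down())
c=vision.capture("wrist"); cv2.imwrite("pics/w9.png",c["img"][...,::-1]); pickle.dump((c,s),open("w9.pkl","wb"))
E
```

```text
11.6333 [0.50935109 0.09564305 0.21574625] [-0.74  0.03  0.43  2.09  0.09  0.76  1.25] [-0.53339709 -0.86241281 -2.33723211] 0.2528267406375176
move [-176.9   96.5   33.6] [15.87 -0.28  2.48]
```

View pics/w9.png

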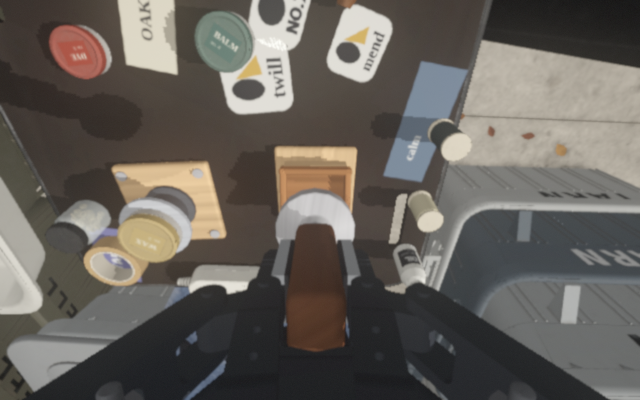

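The tamper is held, with its foot at (315,235). I'll measure its pose in the tool frame.

```bash
cat > tam.py <<'E'
from h import *
def tam(c,s):
    M=T(s); W=cloud(c,M); P=(W-M[:3,3])@M[:3,:3]
    m=np.zeros(P.shape[:2],bool); m[150:260,260:370]=1
    f=m&(P[...,2]>.043)&(P[...,2]<.058)&(np.hypot(P[...,0],P[...,1])<.032)
    Q=P[f]; 
    zz=np.median(Q[:,2]); Q=Q[abs(Q[:,2]-zz)<.004]
    A=np.c_[Q[:,:2],np.ones(len(Q))]; k=np.linalg.lstsq(A,Q[:,2],rcond=None)[0]
    e,r=cv2.minEnclosingCircle(Q[:,:2].astype(np.float32))
    print("foot top",len(Q),Q.min(0).round(4),Q.max(0).round(4),"plane slope deg",np.degrees(k[:2]).round(2),"z0",k[2].round(4),"circ",np.round(e,4),round(r,4))
E
python3 - <<'E'
from tam import *
c,s=pickle.load(open("w9.pkl","rb")); tam(c,s)
crop(c,250,160,380,270,6,"pics/w9c.png")
E
```

```text
foot top 2453 [-0.026  -0.0237  0.0442] [0.0249 0.0114 0.0522] plane slope deg [ 0.39 -2.92] z0 0.0476 circ [-0.0008  0.002 ] 0.0259
```

View pics/w9c.png

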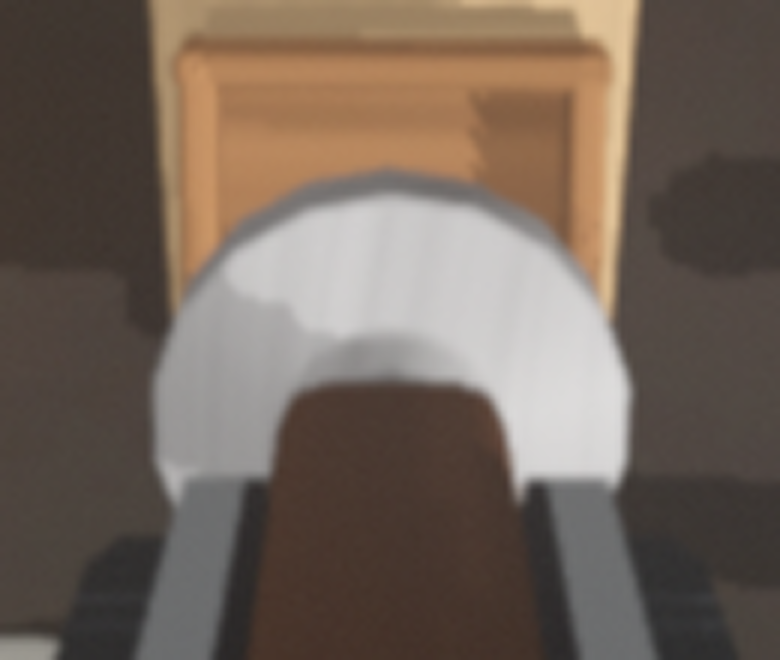

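```bash
python3 - <<'E'
from h import *
def an(c,s,zlo,zhi,R):
    M=T(s); W=cloud(c,M); P=(W-M[:3,3])@M[:3,:3]
    cx,cy=R
    r=np.hypot(P[...,0]-cx,P[...,1]-cy)
    for lo,hi in((.014,.023),(.014,.021),(.017,.023)):
        f=(r<hi)&(r>lo)&(P[...,2]>zlo)&(P[...,2]<zhi)&(P[...,1]<cy+.008); Q=P[f]
        from scipy.optimize import least_squares
        g=least_squares(lambda k:k[0]*(Q[:,0]-cx)+k[1]*(Q[:,1]-cy)+k[2]-Q[:,2],[0,0,np.median(Q[:,2])],loss='soft_l1',f_scale=.0005).x
        print(len(Q),np.degrees(g[:2]).round(2),g[2].round(4))
    # handle near side face (facing camera): y vs z ; sides x vs z
    h=(abs(P[...,0])<.009)&(P[...,1]<-.004)&(P[...,1]>-.02)&(P[...,2]>-.03)&(P[...,2]<.028); Q=P[h]
    print("handle face",len(Q),np.polyfit(Q[:,2],Q[:,1],1).round(4), np.degrees(np.arctan(np.polyfit(Q[:,2],Q[:,1],1)[0])))
c,s=pickle.load(open("w9.pkl","rb")); print("held"); an(c,s,.042,.055,(-.0005,.0005))
c,s=pickle.load(open("w7.pkl","rb")); print("rest"); an(c,s,.145,.162,(.0037,.001))
c,s=pickle.load(open("w8.pkl","rb")); print("rest close"); an(c,s,.042,.055,(0,0))
E
```

```text
held
1575 [ 0.71 -2.8 ] 0.0477
1173 [ 0.67 -2.43] 0.0474
1119 [ 0.72 -2.04] 0.0482
handle face 2054 [ 0.0021 -0.0114] 0.1198668575182179
rest
726 [ 0.13 -2.43] 0.1515
537 [ 0.11 -2.24] 0.1512
515 [ 0.14 -1.66] 0.1519Traceback (most recent call last):
  File "<stdin>", line 15, in <module>
  File "<stdin>", line 13, in an
    raise TypeError("expected non-empty vector for x")
TypeError: expected non-empty vector for x
```

```bash
python3 - <<'E'
from h import *
from workcell import robot,vision
s=robot.get_state(); go(s,[.617,-.0762,.19],down())
E
```

```text
move [-176.1   90.6   51.5] [15.75 -0.23  2.51]
```

>>> play_rows(
  motion=[-25,10,3,2,0,0,-55,22,10,5,0,0.5,-85,36,18,8,0,1,-115,52,27,11,0,1.5,-145,68,36,14,-0.1,2,-166,82,45,15.75,-0.2,2.5,-175,89,51,15.75,-0.2,2.5,-176,90.5,51.5,15.75,-0.2,2.5,-176,90.5,51.5,15.75,-0.2,2.5,-176,90.5,51.5,15.75,-0.2,2.5],
)

```text
time_s: 12.52
eef_pos: [0.6168, -0.0739, 0.1903]
tcp_rot: [-2.218, -2.221, -0.003]
contact_force: [-0.1, -0.2, -3.4]
finger_gap: 0.25
```

```bash
python3 - <<'E'
from h import *
from workcell import robot,vision
s=robot.get_state(); print(s["time_s"],s["eef_pos"],s["q"].round(2),s["contact_force"],s["finger_gap"]); M=T(s); print(M[:3,:3].round(4))
go(s,[.617,-.0762,.139],down())
c=vision.capture("wrist"); cv2.imwrite("pics/w10.png",c["img"][...,::-1]); pickle.dump((c,s),open("w10.pkl","wb"))
W=cloud(c,M); P=(W-M[:3,3])@M[:3,:3]
f=(np.hypot(P[...,0],P[...,1]-.001)<.03)&(abs(P[...,2]-.0485)<.005); Q=P[f]; print("foot",len(Q),Q.min(0),Q.max(0))
h=(abs(P[...,0])<.009)&(P[...,1]<-.004)&(P[...,1]>-.02)&(P[...,2]>-.03)&(P[...,2]<.028); Q=P[h]; print(np.polyfit(Q[:,2],Q[:,1],1))
c=vision.capture("scene"); crop(c,290,120,450,240,5,"pics/s10.png")
E
```

```text
12.5167 [ 0.61680868 -0.07393998  0.19026844] [-0.35  0.44  0.54  1.68 -0.25  1.1   1.84] [-0.13033585 -0.16824854 -3.42882873] 0.24986800820359703
[[-1.7e-03  1.0e+00 -7.0e-04]
 [ 1.0e+00  1.7e-03  3.0e-03]
 [ 3.0e-03 -7.0e-04 -1.0e+00]]
move [-2.4  0.2 51.3] [-0.04 -0.17  0.09]
foot 2532 [-0.02608915 -0.02382839  0.0435592 ] [0.02485408 0.01140303 0.05348713]
[ 0.00230233 -0.01158384]
```

View pics/w10.png

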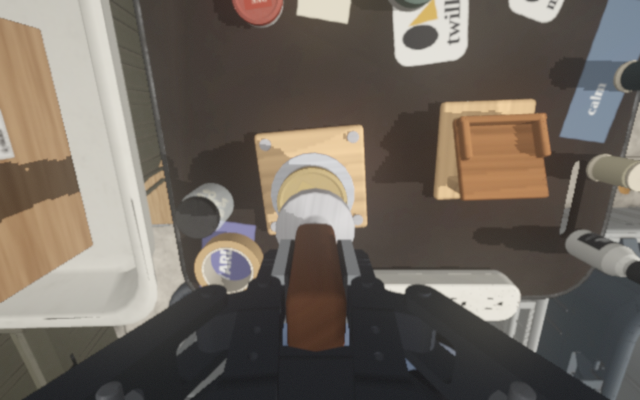

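View pics/s10.png

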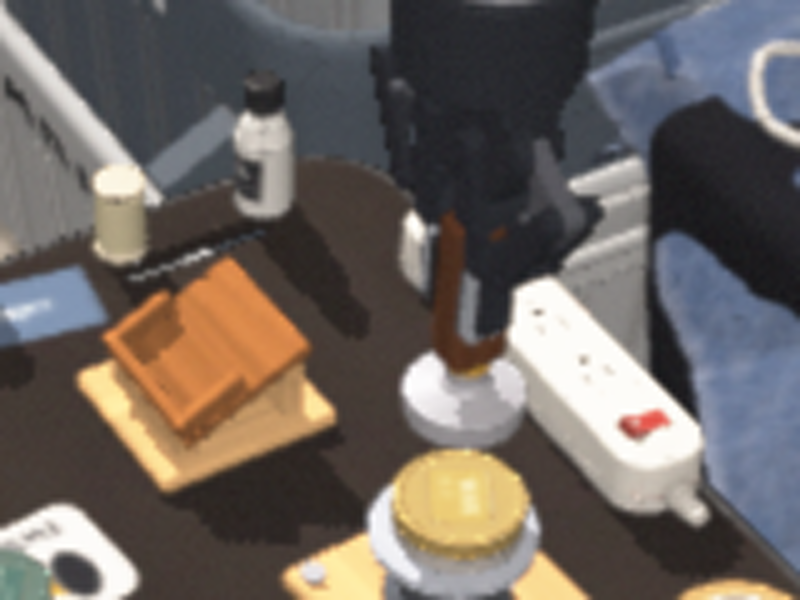

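The tamper is vertical and held above the tin, and the rest is empty. I'm correcting sideways and approaching the lid.

>>> play_rows(
  motion=[-2.4,0,12,0,0,0,-2.4,0,26,0,0,0,-2.4,0,38,0,0,0,-2.4,0,44,0,0,0,-2.4,0,44,0,0,0,-2.4,0,44,0,0,0,-2.4,0,44,0,0,0],
)

```text
time_s: 13.2
eef_pos: [0.6188, -0.0778, 0.1479]
tcp_rot: [2.22, 2.222, 0.005]
contact_force: [0.6, 0.6, -2.1]
finger_gap: 0.248
```

```bash
python3 - <<'E'
from h import *
from workcell import robot,vision
s=robot.get_state(); print(s["time_s"],s["eef_pos"],s["contact_force"]); 
go(s,[.617,-.0762,.139],down())
c=vision.capture("wrist"); crop(c,240,120,380,260,5,"pics/w11.png")
M=T(s);W=cloud(c,M)
for n,z in (("tin",.077),("plate",.057)):
    m=(np.hypot(W[...,0]-.62,W[...,1]+.077)<.055)&(abs(W[...,2]-z)<.003); m[300:]=0
    P=W[m]; print(n,P.min(0),P.max(0))
E
```

```text
13.2 [ 0.61882324 -0.07784584  0.14789931] [ 0.64572263  0.58301162 -2.09601241]
move [ 1.6 -1.8  8.9] [ 0.17 -0.1   0.04]
tin [ 0.59016169 -0.10694664  0.0740209 ] [ 0.6318969  -0.04749356  0.07909923]
plate [ 0.58064061 -0.11407364  0.05402401] [ 0.64238185 -0.03927766  0.05988637]
```

View pics/w11.png

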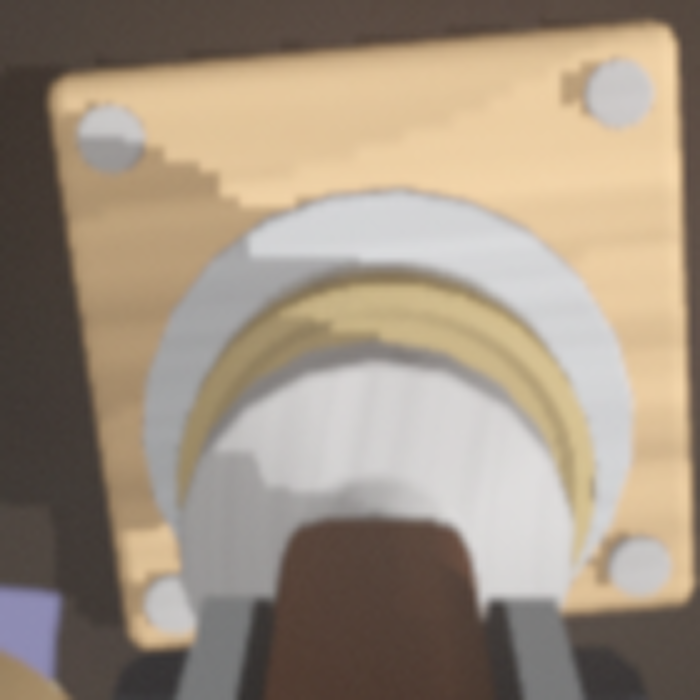

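>>> play_rows(
  motion=[1,-1.4,2,0,0,0,1,-1.7,5,0,0,0,1,-1.7,7,0,0,0,1,-1.7,7,0,0,0,1,-1.7,7,0,0,0],
)

```text
time_s: 13.67
eef_pos: [0.6165, -0.0767, 0.1402]
tcp_rot: [-2.221, -2.222, -0.004]
contact_force: [-0.2, -0.3, -1.6]
finger_gap: 0.253
```

```bash
python3 - <<'E'
from h import *
from workcell import robot,vision
s=robot.get_state(); print(s["time_s"],s["eef_pos"],s["contact_force"],s["torque"]); 
go(s,[.617,-.0762,.139],down())
E
```

```text
13.6667 [ 0.61654375 -0.07673839  0.14016193] [-0.22508596 -0.31942143 -1.64450448] [-0.00615197  0.00026259 -0.00734545]
move [0.5 0.5 1.2] [ 0.08 -0.11  0.03]
```

>>> play_rows(
  motion=[0,0.3,2,0,0,0,0,0.3,4,0,0,0,0,0.3,6,0,0,0,0,0.3,8,0,0,0,0,0.3,9,0,0,0,0,0.3,9,0,0,0],
)

```text
time_s: 14.17
eef_pos: [0.6171, -0.0768, 0.1316]
tcp_rot: [-2.221, -2.222, -0.004]
contact_force: [-1.6, 0.7, 4.2]
finger_gap: 0.249
```

```bash
python3 - <<'E'
from h import *
from workcell import robot,vision
s=robot.get_state(); print(s["time_s"],s["eef_pos"],s["contact_force"],s["torque"]); 
go(s,[.617,-.0762,.127],down())
E
```

```text
14.1667 [ 0.61706825 -0.0767891   0.13164772] [-1.63122184  0.70556633  4.17474555] [0.19335092 0.63434295 0.02875971]
move [ 0.6 -0.1  4.6] [ 0.11 -0.11  0.03]
```

>>> play_rows(
  motion=[0,0,2,0,0,0,0,0,4,0,0,0,0,0,5,0,0,0,0,0,5,0,0,0],
)

```text
time_s: 14.5
eef_pos: [0.6172, -0.0768, 0.1275]
tcp_rot: [-2.221, -2.222, -0.005]
contact_force: [-3.2, 1.1, 8.7]
finger_gap: 0.247
```

```bash
python3 - <<'E'
from h import *
from workcell import robot,vision
s=robot.get_state(); print(s["time_s"],s["eef_pos"],s["contact_force"],s["torque"]); 
c=vision.capture("wrist"); M=T(s);W=cloud(c,M)
for z in (.065,.045):
    m=(np.hypot(W[...,0]-.62,W[...,1]+.077)<.037)&(abs(W[...,2]-z)<.007); m[300:]=0
    m&=(np.hypot(W[...,0]-.62,W[...,1]+.077)>.032) if z<.05 else (np.hypot(W[...,0]-.62,W[...,1]+.077)<.03)
    P=W[m]; print(z,len(P),np.median(P[:,2]))
    k=np.linalg.lstsq(np.c_[P[:,:2]-[.62,-.077],np.ones(len(P))],P[:,2],rcond=None)[0]; print(np.degrees(k[:2]),k[2])
go(s,[.617,-.0762,.127],down())
E
```

```text
14.5 [ 0.61719358 -0.0768407   0.12753422] [-3.16061745  1.11948905  8.6980567 ] [0.28171672 0.99720161 0.03689283]
0.065 1097 0.06480359289925297
[ 0.51271666 -0.28079989] 0.06505878088778186
0.045 1199 0.045420818444951744
[ 0.21715023 -0.27208557] 0.045458840120359514
move [ 0.6 -0.2  0.5] [ 0.12 -0.13  0.02]
```

>>> play_rows(
  motion=[0,0,1,0,0,0,0,0,2,0,0,0,0,0,2.5,0,0,0,0,0,2.5,0,0,0],
)

```text
time_s: 14.88
eef_pos: [0.6175, -0.077, 0.1273]
tcp_rot: [-2.221, -2.221, -0.007]
contact_force: [-6.2, 1.2, 19.3]
finger_gap: 0.248
```

>>> play_rows(
  motion=[0,-0.5,0.3,0,0,0,0,-1,0.6,0,0,0,0,-1,0.6,0,0,0],
)

```text
time_s: 15.13
eef_pos: [0.6173, -0.077, 0.1273]
tcp_rot: [2.22, 2.221, 0.009]
contact_force: [-5.6, 1.8, 21.8]
finger_gap: 0.25
```

```bash
python3 - <<'E'
from h import *
from workcell import robot,vision
s=robot.get_state(); print(s["time_s"],s["eef_pos"],s["contact_force"],s["torque"]); 
c=vision.capture("wrist"); M=T(s);W=cloud(c,M); crop(c,240,120,380,260,5,"pics/w12.png")
for z in (.065,.045):
    m=(np.hypot(W[...,0]-.62,W[...,1]+.077)<.037)&(abs(W[...,2]-z)<.007); m[300:]=0
    m&=(np.hypot(W[...,0]-.62,W[...,1]+.077)>.032) if z<.05 else (np.hypot(W[...,0]-.62,W[...,1]+.077)<.03)
    P=W[m]; print(z,len(P),np.median(P[:,2]),P.min(0),P.max(0))
    k=np.linalg.lstsq(np.c_[P[:,:2]-[.62,-.077],np.ones(len(P))],P[:,2],rcond=None)[0]; print(np.degrees(k[:2]),k[2])
go(s,[.617,-.0762,.127],down())
c=vision.capture("scene"); crop(c,330,160,430,240,7,"pics/s12.png")
E
```

```text
15.1333 [ 0.61727736 -0.07697717  0.12731542] [-5.64340963  1.7503161  21.84212955] [0.53967376 1.93287614 0.08511362]
0.065 1100 0.0646672832606025 [ 0.59001129 -0.10658509  0.05804665] [ 0.63492027 -0.04726901  0.07197037]
[ 0.22629673 -0.20145551] 0.06489966693285532
0.045 1194 0.045334279385854964 [ 0.58308679 -0.11394319  0.04343032] [ 0.64187309 -0.04010507  0.04729202]
[ 0.18461834 -0.07053833] 0.04538809293388492
move [ 0.8 -0.3  0.3] [ 0.28 -0.19  0.02]
```

View pics/s12.png

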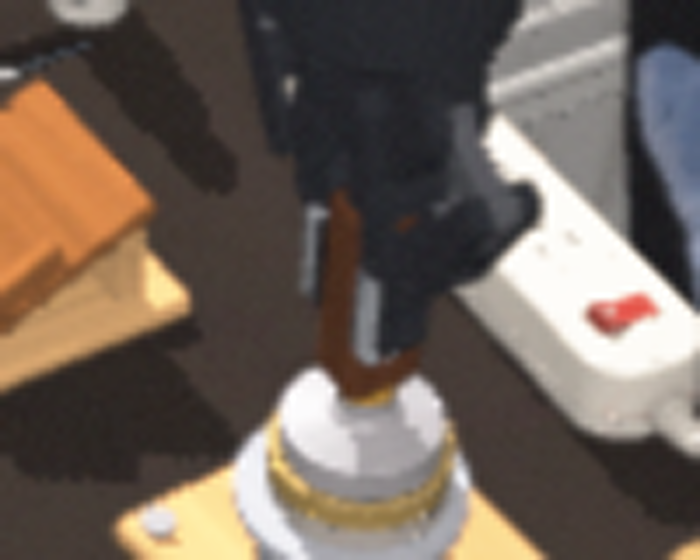

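View pics/w12.png

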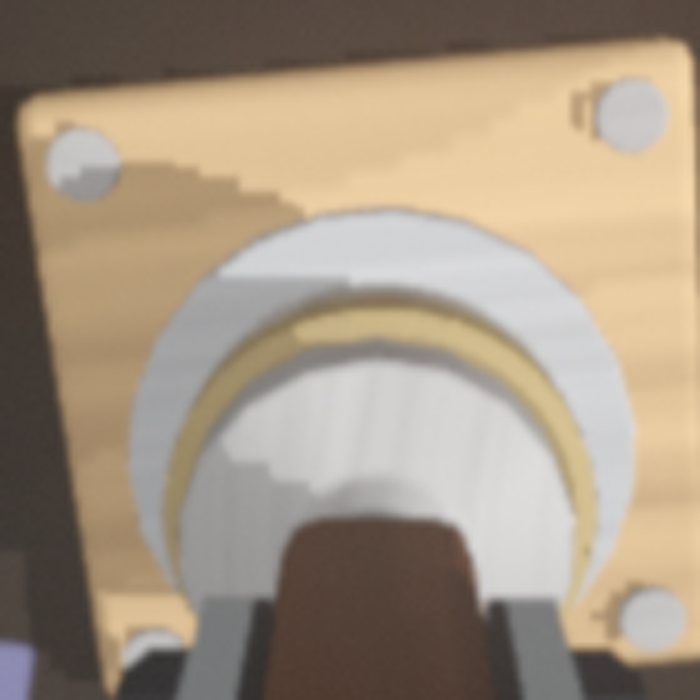

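The plate has bottomed (57.4 → 45.3 mm) and is level within 0.2°. I'm holding it there.

>>> play_rows(
  motion=[0,0,0.3,0,0,0,0,0,0.3,0,0,0,0,0,0.3,0,0,0,0,0,0.3,0,0,0,0,0,0.3,0,0,0,0,0,0.3,0,0,0,0,0,0.3,0,0,0,0,0,0.3,0,0,0,0,0,0.3,0,0,0,0,0,0.3,0,0,0],
)

```text
time_s: 16.07
eef_pos: [0.6173, -0.077, 0.1273]
tcp_rot: [2.22, 2.221, 0.009]
contact_force: [-6.4, 1.7, 22.5]
finger_gap: 0.249
```

>>> play_rows(
  motion=[0,0,0,0,0,0,0,0,0,0,0,0,0,0,0,0,0,0,0,0,0,0,0,0,0,0,0,0,0,0,0,0,0,0,0,0,0,0,0,0,0,0,0,0,0,0,0,0,0,0,0,0,0,0,0,0,0,0,0,0],
)

```text
time_s: 16.9
eef_pos: [0.6173, -0.077, 0.1273]
tcp_rot: [2.22, 2.221, 0.009]
contact_force: [-6.6, 2.7, 21.8]
finger_gap: 0.249
```

```bash
python3 - <<'E'
from h import *
from workcell import robot,vision
s=robot.get_state(); print(s["time_s"],s["eef_pos"],s["contact_force"],s["torque"]); 
c=vision.capture("wrist"); M=T(s);W=cloud(c,M)
for z in (.065,.045):
    m=(np.hypot(W[...,0]-.62,W[...,1]+.077)<.037)&(abs(W[...,2]-z)<.007); m[300:]=0
    m&=(np.hypot(W[...,0]-.62,W[...,1]+.077)>.032) if z<.05 else (np.hypot(W[...,0]-.62,W[...,1]+.077)<.03)
    P=W[m]; print(z,len(P),np.median(P[:,2]),P.min(0)[0])
E
```

```text
16.9 [ 0.6173156  -0.0769932   0.12727849] [-6.58478764  2.71200828 21.77402022] [0.57267936 1.94474016 0.03681803]
0.065 1101 0.0646101084415226 0.5901455669223932
0.045 1183 0.04534268991643886 0.5831151908047519
```

>>> play_rows(
  motion=[0,-0.5,-2,0,0,0,0,-0.5,-4,0,0,0,0,-0.5,-7,0,0,0,0,-0.5,-10,0,0,0,0,-0.5,-13,0,0,0,0,-0.5,-16,0,0,0,0,-0.5,-20,0,0,0,0,-0.5,-26,0,0,0,0,-0.5,-40,0,0,0,0,-0.5,-60,0,0,0],
)

```text
time_s: 17.78
eef_pos: [0.6131, -0.0766, 0.181]
tcp_rot: [-2.218, -2.219, 0.003]
contact_force: [0.0, 0.1, -3.6]
finger_gap: 0.249
```

```bash
python3 - <<'E'
from h import *
from workcell import robot,vision
s=robot.get_state(); print(s["time_s"],s["eef_pos"],s["contact_force"],s["finger_gap"]); 
c=vision.capture("wrist"); M=T(s);W=cloud(c,M); cv2.imwrite("pics/w13.png",c["img"][...,::-1]); pickle.dump((c,s),open("w13.pkl","wb"))
for n,z in (("tin",.077),("plate",.057)):
    m=(np.hypot(W[...,0]-.62,W[...,1]+.077)<.055)&(abs(W[...,2]-z)<.003); m[300:]=0
    P=W[m]; print(n,P.min(0),P.max(0),np.median(P[:,2]))
P=(W-M[:3,3])@M[:3,:3]
f=(np.hypot(P[...,0],P[...,1]-.001)<.03)&(abs(P[...,2]-.0485)<.005); Q=P[f]; print("foot",len(Q),Q.min(0),Q.max(0),np.median(Q[:,2]))
h=(abs(P[...,0])<.009)&(P[...,1]<-.004)&(P[...,1]>-.02)&(P[...,2]>-.03)&(P[...,2]<.028); Q=P[h]; print(np.polyfit(Q[:,2],Q[:,1],1))
g=pickle.load(open("grip.pkl","rb")); print(g["eef_pos"])
G=T(g); print("rest approach"); go(s,G[:3,3]-G[:3,2]*.11,G[:3,:3])
c=vision.capture("scene"); crop(c,290,120,450,240,5,"pics/s13.png")
E
```

```text
17.7833 [ 0.61313978 -0.07662772  0.18098293] [ 0.02874818  0.08678307 -3.57421209] 0.24935917150466946
tin [ 0.58999401 -0.10691317  0.0740246 ] [ 0.62197392 -0.04765555  0.07886231] 0.07682662407920632
plate [ 0.58069075 -0.11426735  0.05401794] [ 0.63506201 -0.03929796  0.05991256] 0.05739259929523835
foot 2523 [-0.0261395  -0.02378355  0.043508  ] [0.02472296 0.01153728 0.053492  ] 0.048548668772007655
[ 0.00259235 -0.01158478]
[0.55487819 0.09778324 0.09391761]
rest approach
move [ 172.5 -104.4  -12. ] [-25.09   0.4   -2.49]
```

View pics/w13.png

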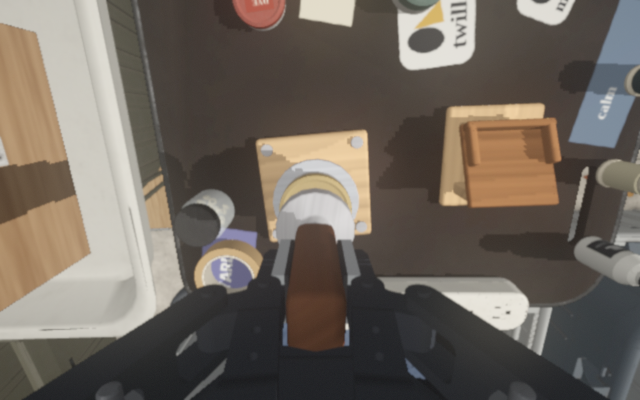

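View pics/s13.png

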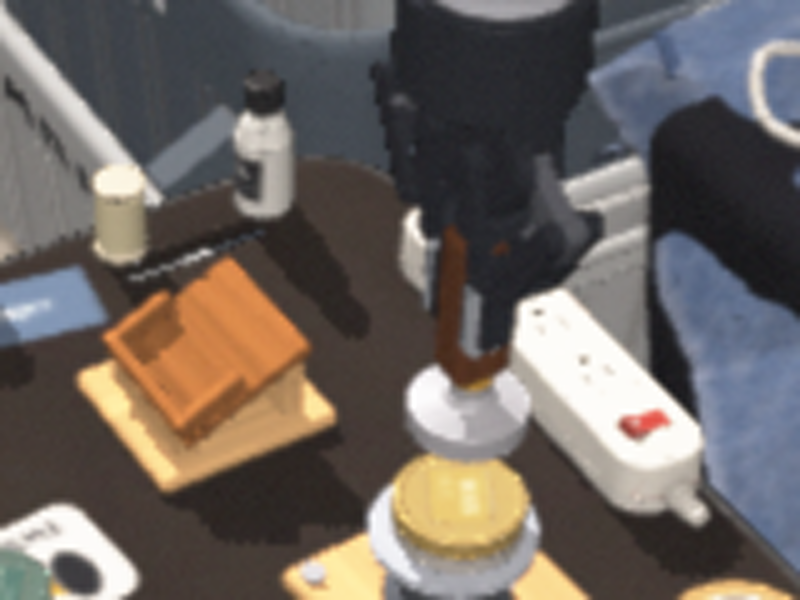

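The tin is undisturbed and the plate has sprung back. I'm taking the tamper back above its rest.

>>> play_rows(
  motion=[5,-5,-20,0,0,0,25,-20,-30,0,0,0,55,-40,-30,-3,0,-0.5,85,-60,-30,-8,0.1,-1,115,-78,-26,-13,0.2,-1.5,140,-92,-20,-18,0.3,-2,160,-101,-15,-23,0.4,-2.5,172.5,-104.4,-12,-25.1,0.4,-2.5,172.5,-104.4,-12,-25.1,0.4,-2.5,172.5,-104.4,-12,-25.1,0.4,-2.5],
)

```text
time_s: 18.72
eef_pos: [0.5091, 0.0958, 0.1938]
tcp_rot: [1.936, 2.029, 0.449]
contact_force: [0.7, 0.4, -2.3]
finger_gap: 0.249
```

```bash
cat > back.py <<'E'
from h import *
from workcell import robot,vision
import sys
s=robot.get_state(); print(s["time_s"],s["eef_pos"],s["q"].round(2),s["contact_force"],s["finger_gap"]); 
g=pickle.load(open("grip.pkl","rb")); G=T(g); go(s,G[:3,3],G[:3,:3])
M=T(s); print("in grip frame mm",(G[:3,:3].T@(M[:3,3]-G[:3,3])*1000).round(1))
E
python3 back.py
```

```text
18.7167 [0.50914321 0.09580521 0.19377409] [-0.81 -0.02  0.46  2.23  0.28  0.52  1.06] [ 0.70185542  0.42428549 -2.34236782] 0.24914154316978857
move [  0.   -0.8 109.8] [ 0.19 -0.01  0.16]
in grip frame mm [  -0.     0.4 -109.8]
```

>>> play_rows(
  motion=[0,0,15,0,0,0,0,0,38,0,0,0,0,0,60,0,0,0,0,0,78,0,0,0,0,0,88,0,0,0,0,0,90,0,0,0,0,0,90,0,0,0,0,0,90,0,0,0],
)

```text
time_s: 19.38
eef_pos: [0.5498, 0.0967, 0.1144]
tcp_rot: [1.937, 2.023, 0.452]
contact_force: [-0.4, 0.3, -2.2]
finger_gap: 0.247
```

```bash
python3 back.py
```

```text
19.3833 [0.54984432 0.09665593 0.11435234] [-0.71  0.21  0.44  2.23  0.08  0.29  1.24] [-0.36353183  0.28263416 -2.20394977] 0.24718715128457083
move [ 0.9 -4.1 20.6] [ 0.41  0.02 -0.04]
in grip frame mm [ -0.9   4.  -20.7]
```

>>> play_rows(
  motion=[0.9,-2,0,0.3,0,0,0.9,-3.2,3,0.4,0,0,0.9,-3.2,7,0.4,0,0,0.9,-3.2,9,0.4,0,0,0.9,-3.2,9,0.4,0,0,0.9,-3.2,9,0.4,0,0],
)

```text
time_s: 19.88
eef_pos: [0.55, 0.0981, 0.104]
tcp_rot: [1.941, 2.029, 0.445]
contact_force: [-0.6, -0.3, -2.6]
finger_gap: 0.25
```

```bash
python3 back.py
```

```text
19.8833 [0.54999047 0.09813179 0.10403189] [-0.69  0.23  0.42  2.23  0.06  0.28  1.26] [-0.6222917  -0.33325741 -2.57092829] 0.24977305603791528
move [-0.6  0.2 11.2] [-0.05  0.    0.03]
in grip frame mm [  0.6  -0.2 -11.2]
```

>>> play_rows(
  motion=[-0.4,1,0,0,0,0,-0.4,1.2,2,0,0,0,-0.4,1.2,5,0,0,0,-0.4,1.2,7,0,0,0,-0.4,1.2,7,0,0,0,-0.4,1.2,7,0,0,0],
)

```text
time_s: 20.38
eef_pos: [0.554, 0.0978, 0.098]
tcp_rot: [1.941, 2.029, 0.445]
contact_force: [-0.4, 0.9, -1.8]
finger_gap: 0.248
```

```bash
python3 back.py
```

```text
20.3833 [0.55401792 0.09779356 0.09801751] [-0.67  0.25  0.4   2.23  0.05  0.26  1.27] [-0.43428239  0.86010667 -1.8070329 ] 0.2479820516283955
move [-0.  -0.9  4.1] [-0.06  0.02  0.02]
in grip frame mm [ 0.   0.9 -4.1]
```

>>> play_rows(
  motion=[0,0,1.5,0,0,0,0,0,3,0,0,0,0,0,4,0,0,0,0,0,4,0,0,0,0,0,4,0,0,0],
)

```text
time_s: 20.8
eef_pos: [0.5558, 0.0979, 0.0946]
tcp_rot: [1.941, 2.029, 0.445]
contact_force: [0.5, -0.2, -2.5]
finger_gap: 0.247
```

```bash
python3 back.py; python3 - <<'E'
from h import *
from workcell import vision
c=vision.capture("wrist"); crop(c,230,120,400,260,4,"pics/w14.png")
E
```

```text
20.8 [0.55576974 0.09794427 0.09459584] [-0.67  0.26  0.39  2.23  0.04  0.25  1.27] [ 0.47124902 -0.24026111 -2.54998645] 0.24698929954221244
move [-0.1 -1.1  0.2] [-0.04  0.    0.02]
in grip frame mm [ 0.1  1.1 -0.2]
```

View pics/w14.png

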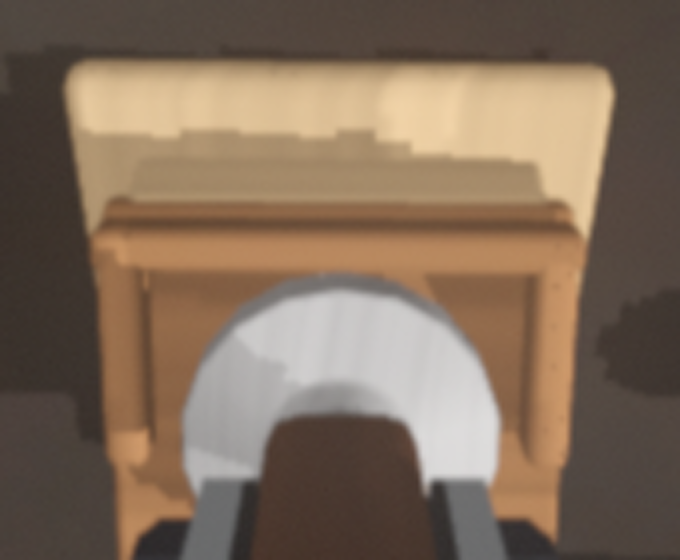

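The foot is inside the lips. I'm feeling for the last bit of contact.

>>> play_rows(
  motion=[0,0,0.7,0,0,0,0,0,1.2,0,0,0,0,0,1.2,0,0,0],
)

```text
time_s: 21.1
eef_pos: [0.556, 0.0979, 0.0944]
tcp_rot: [1.942, 2.029, 0.446]
contact_force: [-8.6, -2.1, 10.3]
finger_gap: 0.25
```

```bash
python3 back.py
```

```text
21.1 [0.55595707 0.09787743 0.09437564] [-0.66  0.26  0.39  2.23  0.04  0.25  1.27] [-8.63350499 -2.14718243 10.29892287] 0.2496338749932208
move [-0.  -1.2 -0. ] [-0.05 -0.02 -0.01]
in grip frame mm [0.  1.2 0. ]
```

>>> play_rows(
  motion=[0,0,-0.3,0,0,0,0,0,-0.3,0,0,0,0,0,-0.3,0,0,0,0,0,-0.3,0,0,0],
  hand=0.3,
)

```text
time_s: 21.43
eef_pos: [0.5566, 0.0982, 0.0941]
tcp_rot: [1.94, 2.029, 0.446]
contact_force: [-0.6, -0.5, -0.1]
finger_gap: 0.349
```

>>> play_rows(
  motion=[0,0,0,0,0,0,0,0,0,0,0,0,0,0,0,0,0,0,0,0,0,0,0,0,0,0,0,0,0,0,0,0,0,0,0,0],
  hand=-1,
)

```text
time_s: 21.93
eef_pos: [0.5562, 0.098, 0.0938]
tcp_rot: [1.941, 2.029, 0.445]
contact_force: [-0.1, 0.1, -0.3]
finger_gap: 0.998
```

```bash
python3 back.py; python3 - <<'E'
from h import *
from workcell import vision,robot
s=robot.get_state();c=vision.capture("wrist"); cv2.imwrite("pics/w15.png",c["img"][...,::-1])
E
```

```text
21.9333 [0.55618551 0.09798945 0.093838  ] [-0.66  0.26  0.39  2.23  0.04  0.25  1.27] [-0.08333232  0.05074549 -0.32635859] 0.9984980295471125
move [-0.1 -1.2 -0.6] [-0.03  0.    0.02]
in grip frame mm [0.1 1.2 0.6]
```

View pics/w15.png

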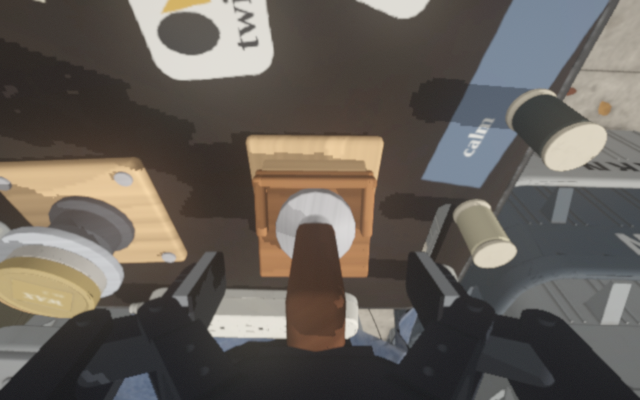

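The tamper stands in its rest as before, with the jaws clear of it. I'm backing off along the axis.

>>> play_rows(
  motion=[0,0,-12,0,0,0,0,0,-35,0,0,0,0,0,-65,0,0,0,0,0,-95,0,0,0,0,-5,-115,0,0,0,0,-20,-125,5,0,0,0,-40,-130,11,0,0,0,-60,-135,17,0,0,0,-70,-140,24,0,0,0,-70,-140,25,0,0],
)

```text
time_s: 22.82
eef_pos: [0.4356, 0.0931, 0.1922]
tcp_rot: [-2.171, -2.268, 0.005]
contact_force: [1.3, 0.5, -0.2]
finger_gap: 0.995
```

```bash
python3 - <<'E'
from h import *
from workcell import vision,robot
s=robot.get_state();print(s["time_s"],s["eef_pos"],s["contact_force"])
c=vision.capture("wrist"); cv2.imwrite("pics/w16.png",c["img"][...,::-1])
c=vision.capture("scene"); crop(c,180,130,450,330,3,"pics/s16.png"); W=cloud(c); 
for n,z in (("tin",.077),("plate",.057)):
    m=(np.hypot(W[...,0]-.62,W[...,1]+.077)<.055)&(abs(W[...,2]-z)<.005)
    P=W[m]; print(n,len(P),P.mean(0),P.min(0),P.max(0))
c=vision.capture("top"); W=cloud(c); cv2.imwrite("pics/t16.png",c["img"][...,::-1])
for n,z in (("tin",.077),("plate",.057)):
    m=(np.hypot(W[...,0]-.62,W[...,1]+.077)<.055)&(abs(W[...,2]-z)<.005)
    P=W[m]; print(n,len(P),P.mean(0),P.min(0),P.max(0))
for nm in ("scene","top"):
    pass
E
```

```text
22.8167 [0.43555346 0.0931341  0.1922323 ] [ 1.2959327   0.48947818 -0.19716764]
tin 443 [ 0.62215509 -0.07658161  0.07561431] [ 0.59223325 -0.10550635  0.0720128 ] [ 0.65207833 -0.04561844  0.08048406]
plate 258 [ 0.6094562  -0.08966536  0.05668025] [ 0.58235094 -0.11386554  0.05238211] [ 0.65700742 -0.03917744  0.06185307]
tin 442 [ 0.62278223 -0.07662749  0.07675995] [ 0.5928663  -0.10557367  0.07201938] [ 0.65312128 -0.04836837  0.08195162]
plate 224 [ 0.61120936 -0.07223972  0.05733302] [ 0.58360875 -0.11296664  0.05227499] [ 0.65746717 -0.03964975  0.06194292]
```

View pics/s16.png

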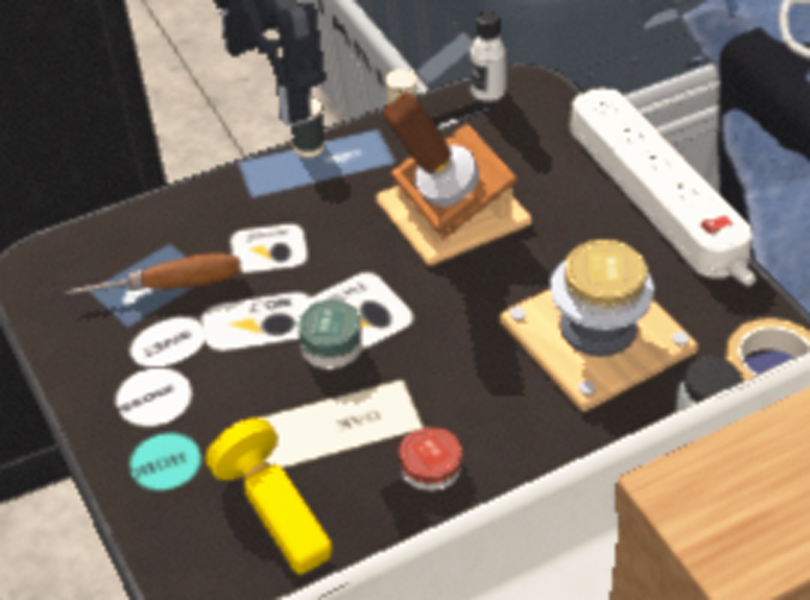

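View pics/w16.png

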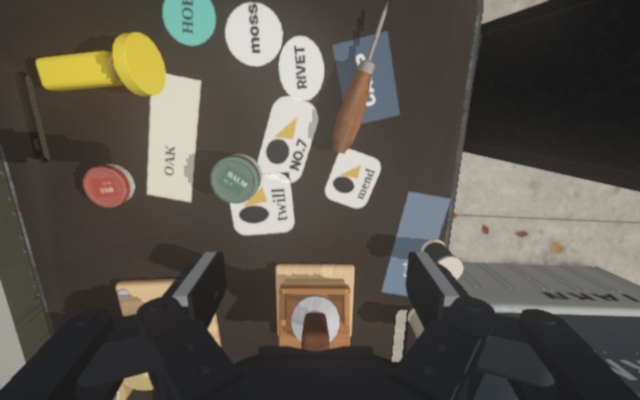

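Everything looks in place: the tin on the plate at (605,275), the tamper leaning in its rest at (430,150), and the bystanders undisturbed. I'm handing the job in.

```bash
python3 - <<'E'
from workcell import close_job
print(close_job())
E
```

```text
the job is handed in; nothing more can be done
None
```

The job is done and handed in at about 23 s of robot time, well under the 59 s limit.

- **Tin:** The wide yellow tin stands upright on the plate. My last top-view check puts it about 1.5 mm off the plate's centre, away from the robot. I judged that close enough and left it.
- **Pressing:** I pressed with the tamper until the plate bottomed out. Its face went from 57.4 mm to 45.3 mm, level within about 0.2°, at about 22 N. I held it there for about 2 s. There was a sideways force of about 6 N while pressing, but the tin did not shift.
- **Tamper:** It is back in the slanted rest between the lips, set down about 1 mm up the slope from where I picked it up. It looked steady in the last pictures.
- **Everything else:** The last pictures show the other tins, the bystanders and the yellow look-alike where they were. The gripper was open and touching nothing.

I judged the final poses of the tamper and bystanders by eye; I did not re-measure them.

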